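# Unlatch the tube carrier and snap it into the shaker

### The job

Squeeze the sprung tab of the white tube carrier to unlatch it and lift it out of the parking dock without yanking at the latch. Feel it upright into the empty dock on the shaker, whose platform has stopped slightly off centre, and push it fully home against the sprung plunger, firmly but without ramming it, until its tab snaps back out under the lip; then let go. Leave the tube rack, bottle, tip box and beaker where they are.

Things in the scene. Friction and masses are not known exactly. Their poses are not given: they have to be found in the camera images.
- carrier_grip (a point): White plastic tube carrier, about 0.25 kg. This point: centre of its grip tower, 74 mm above its underside; z up, y along its length, +x to the tab. Pinch here along x: the flat face is at -17 mm, the ribbed tab pad at +23 mm when out, +17 mm when fully in (40 mm wide, then 34). 20 N or more presses it fully in. Tower 26 mm wide in y.
- carrier_foot (a point): Centre of the carrier's underside, 1 mm in +x and 74 mm below carrier_grip; same axes. Foot block 36 (x) by 110 (y) by 40 mm high, on it four 16 mm tube caps at y = +-29 and +-46 mm, up to 83 mm above the underside; between them the grip tower, 40 to 95 mm above it.
- carrier_top (a point): Middle of the flat top of the carrier's grip tower (23 by 26 mm), where closed fingers can push it down: 95 mm above the underside, 6.5 mm to -x of carrier_foot. Same axes.
- tab_pad (a point): Middle of the outer face of the tab's ribbed pad (24 mm wide in y, 28 mm high, 60 to 88 mm above the carrier's underside) on the carrier's +x side; moves with the tab.
- tab (a joint): Travel of the sprung tab: 0 = out, 0.006 m = fully in. Its spring gives 6 N at 0, 10 N at 0.006. A 5 mm catch at its lower end sits under a lip in the dock's +x wall; it is free when the tab is in by 5 mm or more. The catch is sloped below, so with the tab untouched the carrier also snaps in when pushed straight down (10 to 17 N in the shaker, plunger included).
- parking_floor (a point): Grey slippery plastic dock on a steel foot, fixed. This point: centre of the pocket's floor, 30 mm above the bench; z up, y along the pocket, +x to the wall with the window and lip for the tab's catch. Pocket 38 by 112 mm (1 mm play each side), walls 5 mm thick, 38 mm high plus a rim flared 45 degrees out by 9 mm, to 48 mm. The carrier stands on this floor, its x along the dock's x.
- shaker_floor (a point): White shaker (170 by 190 mm, fixed); on it an orbiting platform, braked, with a dock like the other: axes and sizes as parking_floor, tab on +x. This point: mid-orbit, at the height of the pocket's floor, 66 mm above the bench. The platform has parked up to 6 mm off it in x and in y, unmeasured, so find the pocket by feel or sight. Its floor is rigid; a latched carrier rests 1 mm above it.
- plunger (a joint): Travel of the round sprung plunger (18 mm across, 9 mm to +x of the middle of the shaker's pocket): 0 = standing 6 mm above the floor, 0.006 m = flush. Its spring pushes up with 5 N at 0, 7.4 N at 0.006, so it lifts a carrier that is not latched by up to 6 mm.
- tube_rack: Bystander: white wire rack 104 by 72 mm with capped tubes, 88 mm high. Origin under its middle.
- reagent_bottle: Bystander: amber bottle, 64 mm across, 130 mm high. Origin under its middle.
- tip_box: Bystander: blue box with clear lid, 120 by 85 by 67 mm. Origin under its middle.
- beaker: Bystander: clear beaker, 60 mm across, 75 mm high. Origin under its middle.
Things that resemble listed ones, but are neither listed nor needed, are in the scene too. Leave any green or yellow look-alike of the part that bears carrier_grip alone.

How it is judged:
On the way:
1. the carrier is unlatched and lifted clear of the parking dock (underside more than 60 mm above its floor) (z of carrier_foot in the frame of parking_floor above 0.06 m), for 0.1 s.
At the end, for the whole second after the job is handed in: The carrier stands upright (within 0.09 rad) in the dock on the shaker (within 12 mm of the middle of the orbit), its underside within 3 mm of the floor of the pocket and holding the plunger down (more than 3.5 mm), with its tab snapped out (less than 2 mm pressed), at rest and released (horizontal distance between carrier_foot and shaker_floor below 0.012 m and value of joint plunger above 0.0035 m and z of carrier_foot in the frame of shaker_floor below 0.003 m and angle between carrier_foot's own z axis and vertical below 0.09 rad and value of joint tab below 0.002 m and linear speed of carrier below 0.02 m/s); the robot touches nothing.
It fails at once if the latch is yanked: lifted with the tab not pressed in (more than 20 N between the tab's catch and the parking dock) (contact force between tab and parking above 20 N).
It fails at once if the carrier is rammed into the shaker (more than 40 N between them) (contact force between carrier and platform above 40 N).
It fails at once if the carrier is tipped by more than 0.6 rad (angle between carrier_foot's own z axis and vertical above 0.6 rad).
It fails at once if the tube rack, bottle, tip box or beaker is pushed more than 30 mm (distance of any of tube_rack, reagent_bottle, tip_box, beaker from where it was at the start of the episode above 0.03 m).
It also fails if it takes over 58 s, if anything falls off the work surface, if the arm or the gripper's body presses on something with over 40 N, if the wrist force passes 120 N, or if a joint passes its speed limit or range.

### The arm

A 6-joint arm with a two-finger parallel gripper is mounted at the origin on the work surface. World frame = base frame: x ahead of the robot, y to its left, z up, the work surface at z = 0. Lengths are in m, angles in rad, forces in N, time in s.
With the tool pointing down it reaches from about 0.275 to 0.75 m from the base axis. Payload 10.2 kg.
Tool frame: the origin (TCP) lies midway between the tips of the shut fingers; the grasp point (between the pads) lies 19 mm behind it; z points along the fingers, y is the direction in which the jaws open and shut (so a half turn about z gives the same grasp; the last joint's range is limited). The gripper opens to 85 mm and grips with 20 to 120 N. Pads are 22 mm wide; open, the fingers measure 114 mm over their backs; the gripper's body (76 mm by 85 mm) begins 54 mm behind the grasp point. The pads swing forward as they close: fully open they stand 13 mm farther back than shut.
Start: joints at [0.88, 0.313, 1.498, -0, 1.331, -0.223], TCP at [0.237, 0.469, 0.231] pointing down, gripper open.
Joint ranges: [-2.94, 2.94], [-0.97, 2.17], [0.19, 2.56], [-1.23, 4.37], [0.02, 3.11], [-2.88, 2.88]. Speed limits (rad/s): [2.39, 2.39, 3.01, 3.14, 3.14, 3.14].

### API

Orientations are given as [roll, pitch, yaw] about the fixed x, y, z axes, in that order (R = Rz(yaw) Ry(pitch) Rx(roll)).
In Python, from rig import bot, vision gives the robot as it stands. The module is installed in compiled form; this text tells all that it offers.
- The arm moves only by the tool send_rows, never from a script. Its argument "plan" is a list of rows, each an object of numbers: "rx", "ry", "rz": the turn, a rotation vector about the tool's x, y, z in rad; "dx", "dy", "dz": the shift along the tool's x, y, z in m; "grip": the finger opening in m, from 0 to 0.0854. In form: [{"rx": .., "ry": .., "rz": .., "dx": .., "dy": .., "dz": .., "grip": ..}, ...]. A call has 1 to 8 rows; each row is the pose to reach, as a shift and turn from the pose measured when the call began, along the tool's axes at that moment; what a row does not reach only later rows make up. A row lasts 1/12 s, in which the tool goes at most 41.7 mm and 7.16 degrees, less where a joint would pass 70% of its speed; a pose out of reach is approached as far as the arm can. A call with a gripper value outside its range is refused whole. The fingers move at their own pace and stop on an object; "newtons" is the grip in N (left out, the last holds). Time passes only in rows, so rows that repeat a pose let the fingers close. It gives the time, the measured TCP pose, the force and the opening at its end, in the units of the state.
- bot.get_obs(): the state, without advancing time (a new reading comes with each control period).
- vision.camera(name): name is "scene" or "side" or "wrist"; returns the picture (420x560x3 uint8, blue, green, red); there is no depth.
- vision.camera_model(name): a dict with "vfov" (degrees; the focal length in pixels is half the picture's height over the tangent of half this angle, whatever the lens; pixels are square), "cx", "cy" (the principal point, pixels), "position" and "rotation" of the camera in the world. Camera axes: x right, y down, z forward; pixel columns grow to the right and rows downward; lengths in m; the calibration is good to about 2 mm. A picture is of the moment at which its call begins: read the wrist's pose just before it. camera_model takes no time and is no camera call; for the wrist camera it gives the pose at the moment of the call.
- bot.sign_off(): hands the job in, once; it reports no verdict.
The state is a dict: "time": time; "q": joint angles; "dq": joint speeds; "tau": joint torques, N m; "position": TCP position; "ee_rot": TCP orientation; "contact_force": force on the tool from outside, world axes, zero at the start; "ft_torque": the same for the moment, N m; "finger_gap": finger opening in m.
Only numpy, scipy, OpenCV 4.12 (cv2) and the standard library are available. Lean on these libraries where they do the work, as an engineer would, in place of code of your own. Each camera call takes 0.05 s, during which the arm holds its last target.

## Working session

There is one attempt and no reset: what is moved stays moved. The work goes in short steps, Python scripts to look and compute and a tool call to move; the robot and the scene stay as the last step left them, time stands still between calls to the robot, and variables do not carry over. Pictures are saved under pics/ and viewed, and the job is handed in when it is done.

Besides the shell and the picture viewer there is one more tool, called after ">>>" in YAML: its name, and indented under it one key for each argument. send_rows: Moves the arm, as the interface text tells. Its arguments: {"type":"object","properties":{"plan":{"type":"array","items":{"type":"object","properties":{"rx":{"type":"number"},"ry":{"type":"number"},"rz":{"type":"number"},"dx":{"type":"number"},"dy":{"type":"number"},"dz":{"type":"number"},"grip":{"type":"number"}}}},"newtons":{"type":"number"}},"required":["plan"]}

```bash
mkdir -p pics; ls; python3 - <<'E'
from rig import bot, vision
import cv2
o=bot.get_obs(); print(o)
for n in ["scene","side","wrist"]:
    print(n, vision.camera_model(n))
    cv2.imwrite(f"pics/{n}0.png", vision.camera(n))
E
```

```text
pics
{'time': 0.0, 'q': array([ 8.79600937e-01,  3.13470086e-01,  1.49844718e+00, -1.89652610e-05,
        1.33095270e+00, -2.23402449e-01]), 'dq': array([-0.00017541, -0.00087195, -0.00048449,  0.00151496, -0.00067422,
       -0.00138747]), 'tau': array([ 1.52182333e-04, -4.12252772e+01, -2.59751880e+01, -1.68426350e-04,
        3.95067211e-03,  1.95591878e-05]), 'position': array([0.23658488, 0.46839161, 0.23072098]), 'ee_rot': array([-3.14034300e+00, -2.65029073e-04,  2.67380406e+00]), 'contact_force': array([-0.25788927,  0.32915225, -0.18497488]), 'ft_torque': array([ 0.07585512,  0.03243504, -0.03305721]), 'finger_gap': 0.08549084484571011}
scene {'vfov': 56.674675988303036, 'cx': 279.34464254469003, 'cy': 204.14487094373396, 'position': array([ 1.21596103, -0.40401241,  0.73857533]), 'rotation': array([-2.24485035,  0.02162844,  0.96347653])}
side {'vfov': 45.83177137520639, 'cx': 270.457124290545, 'cy': 210.12320531647092, 'position': array([-0.03747614, -0.8119157 ,  0.73328299]), 'rotation': array([-2.11793913,  0.01201607, -0.65049932])}
wrist {'vfov': 63.52497821732737, 'cx': 276.3732610742146, 'cy': 209.16803176232168, 'position': array([0.17742909, 0.49867455, 0.37310465]), 'rotation': array([2.87874667e+00, 1.79422396e-03, 1.10422704e+00])}
```

View pics/scene0.png

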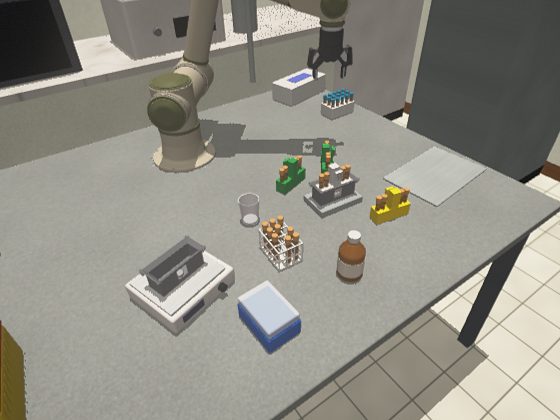

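View pics/side0.png

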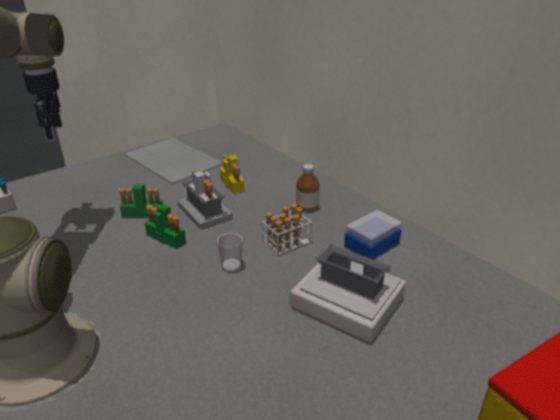

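View pics/wrist0.png

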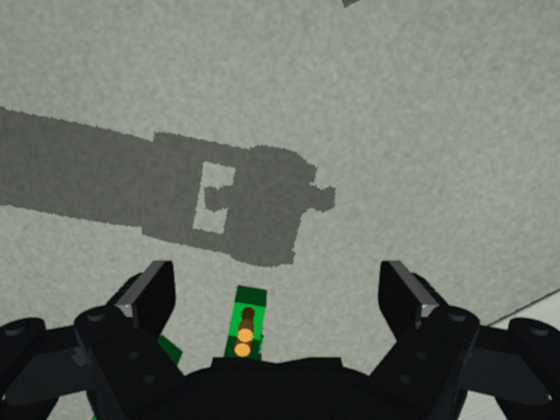

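The scene picture shows the white carrier in the parking dock near (333,185). The shaker with its dark dock is near (180,275). The green and yellow parts are look-alikes. Next I'll zoom in on these areas.

```bash
cat > h.py <<'E'
import numpy as np, cv2
from scipy.spatial.transform import Rotation as R
from scipy.optimize import least_squares
from rig import bot, vision
def cam(n):
    m=vision.camera_model(n); f=210/np.tan(np.radians(m['vfov']/2))
    return dict(f=f,c=np.array([m['cx'],m['cy']]),p=np.array(m['position']),R=R.from_euler('xyz',m['rotation']).as_matrix())
def proj(c,P):
    q=(np.atleast_2d(P)-c['p'])@c['R']; return q[:,:2]/q[:,2:]*c['f']+c['c']
def onz(c,uv,z):
    d=c['R']@np.r_[(np.array(uv)-c['c'])/c['f'],1]; return c['p']+d*(z-c['p'][2])/d[2]
def crop(src,dst,u0,v0,w,h,s):
    im=cv2.imread(src)[v0:v0+h,u0:u0+w]; cv2.imwrite(dst,cv2.resize(im,None,fx=s,fy=s,interpolation=cv2.INTER_CUBIC))
E
python3 - <<'E'
from h import *
crop('pics/scene0.png','pics/s_park.png',290,140,100,80,8)
crop('pics/scene0.png','pics/s_shak.png',120,225,130,110,6)
crop('pics/side0.png','pics/d_park.png',165,155,90,75,8)
crop('pics/side0.png','pics/d_shak.png',285,235,130,110,6)
S=cam('scene');D=cam('side')
print(onz(S,(333,205),0),onz(D,(205,215),0)); print(onz(S,(178,275),.066),onz(D,(352,285),.066))
E
```

```text
[0.54685532 0.2386792  0.        ] [0.52489546 0.24440921 0.        ]
[ 0.59135986 -0.26801885  0.066     ] [ 0.57157752 -0.27623779  0.066     ]
```

View pics/s_park.png

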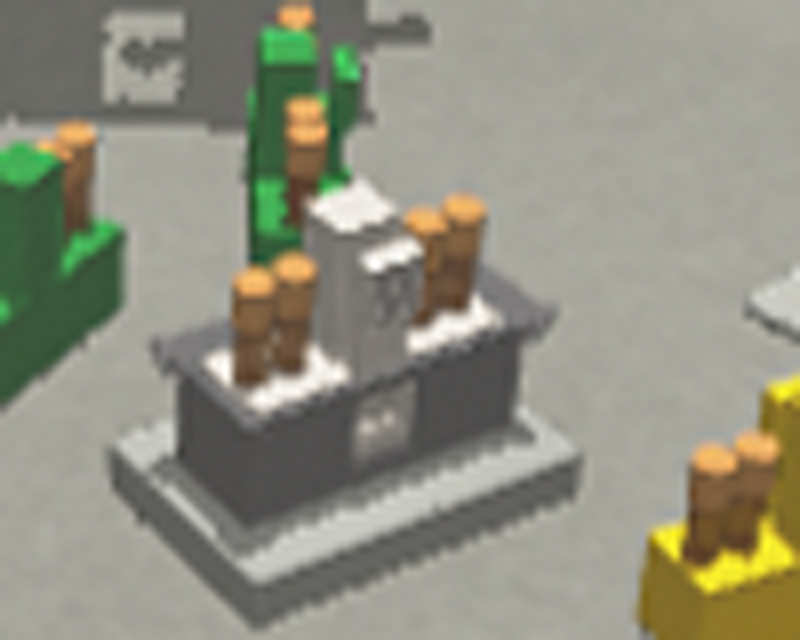

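View pics/s_shak.png

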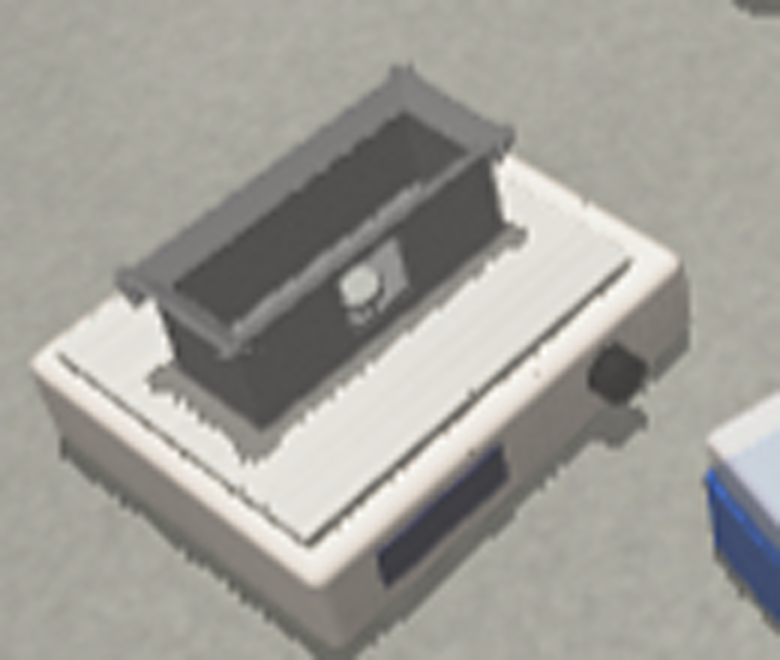

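View pics/d_park.png

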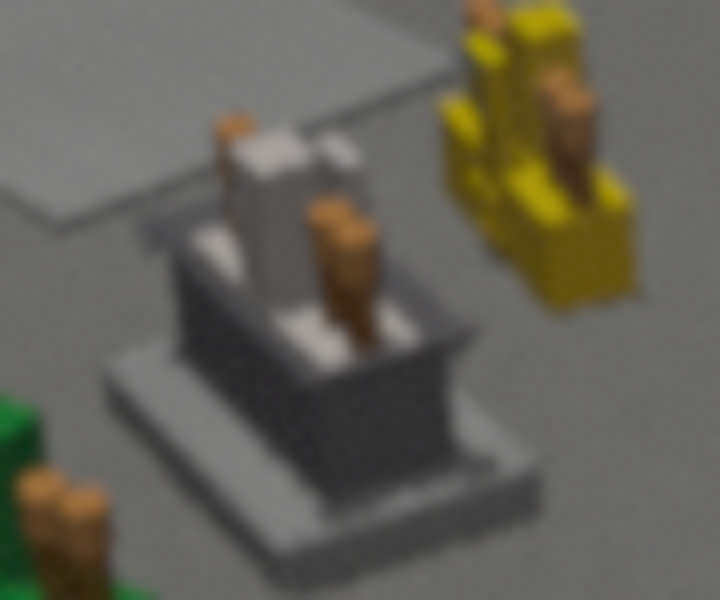

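View pics/d_shak.png

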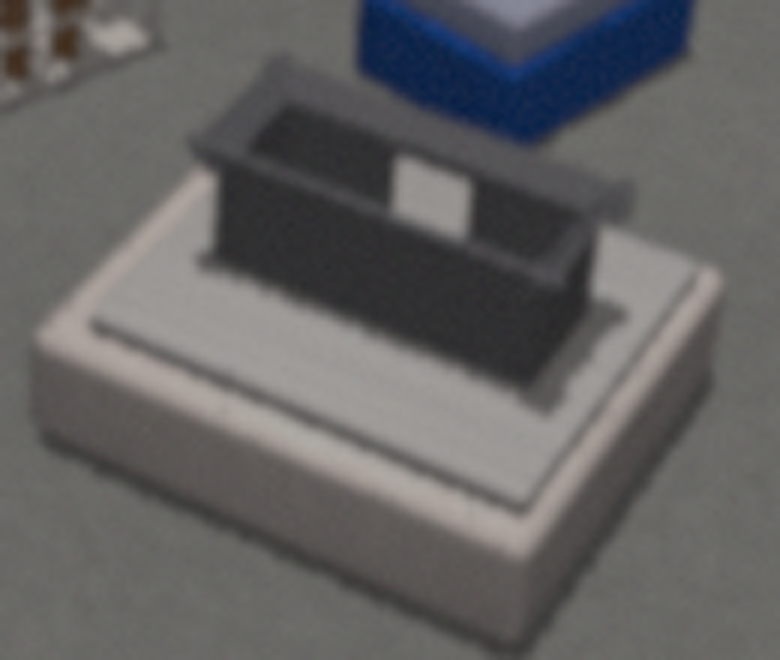

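```bash
cat > fit.py <<'E'
from h import *
S=cam('scene');D=cam('side')
def rc(p,u0,v0,s): return [(p[0]+.5)/s-.5+u0,(p[1]+.5)/s-.5+v0]
def fit(obs,z0,init,dock=True):
    # obs: (cam, model pt fn, pix)
    def res(x):
        r=[]
        c,s=np.cos(x[2]),np.sin(x[2])
        for C,kind,sx,sy,uv in obs:
            m=np.array([sx*x[3],sy*x[4],.048]) if kind=='rim' else np.array([-.0065+sx*.0115+.001*0,sy*.013,.095])
            P=[x[0]+c*m[0]-s*m[1],x[1]+s*m[0]+c*m[1],z0+m[2]]
            r+=list(proj(C,P)[0]-uv)
        return np.r_[r,(np.array(x[3:])-[.028,.065])*300]
    q=least_squares(res,init); return q.x,res(q.x).round(1)
p=lambda q:rc(q,290,140,8); d=lambda q:rc(q,165,155,8)
rim=[(S,'rim',-1,-1,p((155,345))),(S,'rim',1,-1,p((252,425))),(S,'rim',1,1,p((555,312))),
(D,'rim',-1,1,d((143,230))),(D,'rim',-1,-1,d((315,382))),(D,'rim',1,-1,d((475,325)))]
tow=[(S,'t',-1,-1,p((308,210))),(S,'t',-1,1,p((360,182))),(S,'t',1,1,p((398,205))),(S,'t',1,-1,p((350,232))),
(D,'t',-1,1,d((235,150))),(D,'t',-1,-1,d((265,178))),(D,'t',1,-1,d((315,155))),(D,'t',1,1,d((280,130)))]
i=[.54,.23,.0,.028,.065]
for n,o in (('rim',rim),('tow',tow),('both',rim+tow)):
    for y in (0.,):
        print(n,*fit(o,.03,i))
p=lambda q:rc(q,120,225,6); d=lambda q:rc(q,285,235,6)
sh=[(S,'rim',-1,-1,p((122,275))),(S,'rim',1,-1,p((230,352))),(S,'rim',1,1,p((513,132))),(S,'rim',-1,1,p((402,68))),
(D,'rim',-1,1,d((193,145))),(D,'rim',1,1,d((275,58))),(D,'rim',1,-1,d((633,190))),(D,'rim',-1,-1,d((572,287)))]
print('shaker',*fit(sh,.066,[.58,-.27,0,.028,.065]))
print('S only',*fit(sh[:4],.066,[.58,-.27,0,.028,.065]))
print('D only',*fit(sh[4:],.066,[.58,-.27,0,.028,.065]))
E
python3 fit.py
```

```text
rim [ 0.52988151  0.25049852 -0.07263769  0.03034298  0.06632527] [ 0.4 -0.9  0.4 -0.3 -0.6 -0.6  0.3 -0.6  0.1  0.3  0.6  0.9  0.7  0.4]
tow [0.52947354 0.25318019 0.03465576 0.028      0.065     ] [-0.  -0.9  0.1 -0.5  0.9  0.   0.2 -0.2 -1.2  0.6  0.2  0.5  1.3  0.8
  0.5  0.6  0.   0. ]
both [ 0.52955581  0.25175047 -0.06480594  0.03009585  0.06677615] [ 0.7 -0.9  0.7 -0.5 -0.4 -1.  -0.1 -0.7  0.2  0.2  0.4  0.8 -0.2 -1.2
  0.5 -0.3  0.7  0.4 -0.6 -0.2 -0.8  0.4 -0.2  0.6  1.3  1.2  1.3  0.7
  0.6  0.5]
shaker [ 0.5820638  -0.26595096  0.32711384  0.02965996  0.06786229] [-0.3  0.1 -0.1 -0.1 -0.5 -1.4  0.1 -0.9  0.7 -0.3  0.7  0.3  0.8 -0.5
 -0.9 -0.8  0.5  0.9]
S only [ 0.58402503 -0.26645998  0.30882599  0.02993466  0.0664056 ] [ 0.1 -0.1  0.1  0.1 -0.4  0.   0.2 -0.   0.6  0.4]
D only [ 0.5807176  -0.266342    0.33417058  0.02917525  0.06833745] [ 0.3  0.  -0.2  0.7  0.7 -0.1 -0.7 -0.5  0.4  1. ]
```

```bash
cat >> h.py <<'E'
def plan(pos,yaw):
    o=bot.get_obs(); Rc=R.from_euler('xyz',o['ee_rot']); Rt=R.from_euler('xyz',[np.pi,0,yaw])
    d=Rc.inv().apply(np.array(pos)-o['position']); r=(Rc.inv()*Rt).as_rotvec()
    print('t',round(o['time'],2),'pos',o['position'].round(4),'rpy',o['ee_rot'].round(4),'F',o['contact_force'].round(1),'gap',round(o['finger_gap'],4))
    print('d',d.round(4),'r',r.round(4))
E
python3 -c "
from h import *
plan([.53,.17,.25],1.506)"
```

```text
t 0.15 pos [0.2366 0.4685 0.2309] rpy [-3.1407e+00 -2.0000e-04  2.6738e+00] F [-0.5  0.4  0.3] gap 0.0854
d [-0.3964 -0.1341 -0.0191] r [-9.0000e-04  4.0000e-04  1.1678e+00]
```

>>> send_rows:
  plan:
    - {"dx": -0.396, "dy": -0.134, "dz": -0.019, "rz": 1.168}
    - {"dx": -0.396, "dy": -0.134, "dz": -0.019, "rz": 1.168}
    - {"dx": -0.396, "dy": -0.134, "dz": -0.019, "rz": 1.168}
    - {"dx": -0.396, "dy": -0.134, "dz": -0.019, "rz": 1.168}
    - {"dx": -0.396, "dy": -0.134, "dz": -0.019, "rz": 1.168}
    - {"dx": -0.396, "dy": -0.134, "dz": -0.019, "rz": 1.168}
    - {"dx": -0.396, "dy": -0.134, "dz": -0.019, "rz": 1.168}
    - {"dx": -0.396, "dy": -0.134, "dz": -0.019, "rz": 1.168}

```text
$.plan[0]: bad value
```

```bash
python3 -c "
from h import *
plan([.53,.17,.25],1.506)"
```

```text
t 0.15 pos [0.2366 0.4685 0.2309] rpy [-3.1407e+00 -2.0000e-04  2.6738e+00] F [-0.5  0.4  0.3] gap 0.0854
d [-0.3964 -0.1341 -0.0191] r [-9.0000e-04  4.0000e-04  1.1678e+00]
```

>>> send_rows:
  plan:
    - {"dx": -0.396, "dy": -0.134, "dz": -0.019, "rx": 0, "ry": 0, "rz": 1.168, "grip": 0.085}
    - {"dx": -0.396, "dy": -0.134, "dz": -0.019, "rx": 0, "ry": 0, "rz": 1.168, "grip": 0.085}
    - {"dx": -0.396, "dy": -0.134, "dz": -0.019, "rx": 0, "ry": 0, "rz": 1.168, "grip": 0.085}
    - {"dx": -0.396, "dy": -0.134, "dz": -0.019, "rx": 0, "ry": 0, "rz": 1.168, "grip": 0.085}
    - {"dx": -0.396, "dy": -0.134, "dz": -0.019, "rx": 0, "ry": 0, "rz": 1.168, "grip": 0.085}
    - {"dx": -0.396, "dy": -0.134, "dz": -0.019, "rx": 0, "ry": 0, "rz": 1.168, "grip": 0.085}
    - {"dx": -0.396, "dy": -0.134, "dz": -0.019, "rx": 0, "ry": 0, "rz": 1.168, "grip": 0.085}
    - {"dx": -0.396, "dy": -0.134, "dz": -0.019, "rx": 0, "ry": 0, "rz": 1.168, "grip": 0.085}

```text
time: 0.82
position: [0.4711, 0.2292, 0.2462]
ee_rot: [-3.141, 0.001, 1.667]
contact_force: [0.5, 1.7, 0.3]
finger_gap: 0.0849
```

```bash
python3 -c "
from h import *
plan([.53,.17,.25],1.506)"
```

```text
t 0.82 pos [0.4711 0.2292 0.2462] rpy [-3.1409e+00  6.0000e-04  1.6675e+00] F [0.5 1.7 0.3] gap 0.0849
d [-0.0646  0.0529 -0.0038] r [-0.0007  0.0007  0.1615]
```

>>> send_rows:
  plan:
    - {"dx": -0.0645, "dy": 0.053, "dz": -0.004, "rx": 0, "ry": 0, "rz": 0.1615, "grip": 0.085}
    - {"dx": -0.0645, "dy": 0.053, "dz": -0.004, "rx": 0, "ry": 0, "rz": 0.1615, "grip": 0.085}
    - {"dx": -0.0645, "dy": 0.053, "dz": -0.004, "rx": 0, "ry": 0, "rz": 0.1615, "grip": 0.085}
    - {"dx": -0.0645, "dy": 0.053, "dz": -0.004, "rx": 0, "ry": 0, "rz": 0.1615, "grip": 0.085}

```text
time: 1.15
position: [0.531, 0.1685, 0.2494]
ee_rot: [-3.14, 0.001, 1.503]
contact_force: [-0.2, 0.2, 0.1]
finger_gap: 0.0848
```

```bash
python3 -c "
from h import *
plan([.53,.17,.25],1.506)
m=cam('wrist');print(m)
cv2.imwrite('pics/w1.png',vision.camera('wrist'))"
```

```text
t 1.15 pos [0.531  0.1685 0.2494] rpy [-3.1398e+00  9.0000e-04  1.5030e+00] F [-0.2  0.2  0.1] gap 0.0848
d [ 0.0014 -0.0011 -0.0006] r [-0.0017  0.0009 -0.003 ]
{'f': np.float64(339.1909650599674), 'c': array([276.37326107, 209.16803176]), 'p': array([0.5351686 , 0.23473834, 0.39165853]), 'R': array([[ 0.99778596, -0.06347713, -0.019845  ],
       [-0.06645849, -0.96302208, -0.26109719],
       [-0.00253747,  0.26183798, -0.96510851]])}
```

View pics/w1.png

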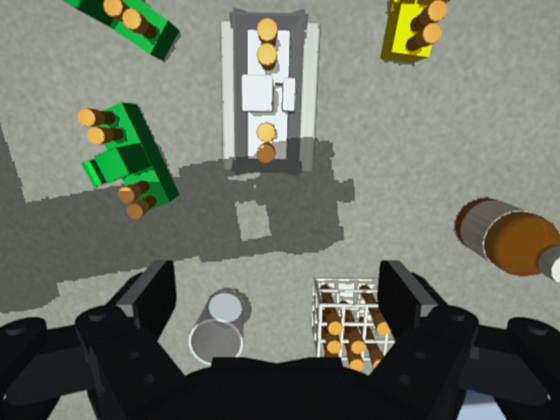

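The wrist picture shows the carrier at top centre, its tower top near (257,93) and the tab pad to its right at (289,95). The rim runs from about (233,11) to (302,172). I'll crop it to get better corners.

```bash
python3 -c "
from h import *
crop('pics/w1.png','pics/w1c.png',215,0,110,180,3.3)
im=cv2.imread('pics/w1.png')[60:125,225:315]; cv2.imwrite('pics/w1d.png',cv2.resize(im,None,fx=8,fy=8,interpolation=cv2.INTER_CUBIC))
"
```

```text
(no output)
```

View pics/w1c.png

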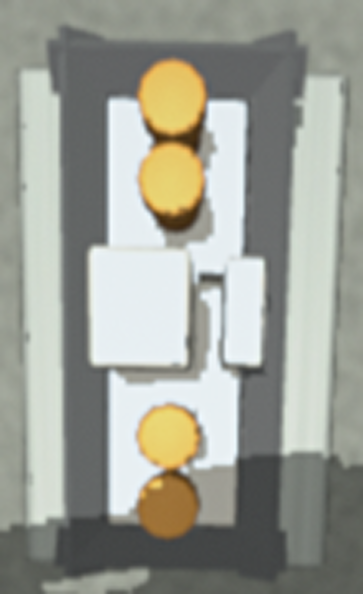

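View pics/w1d.png

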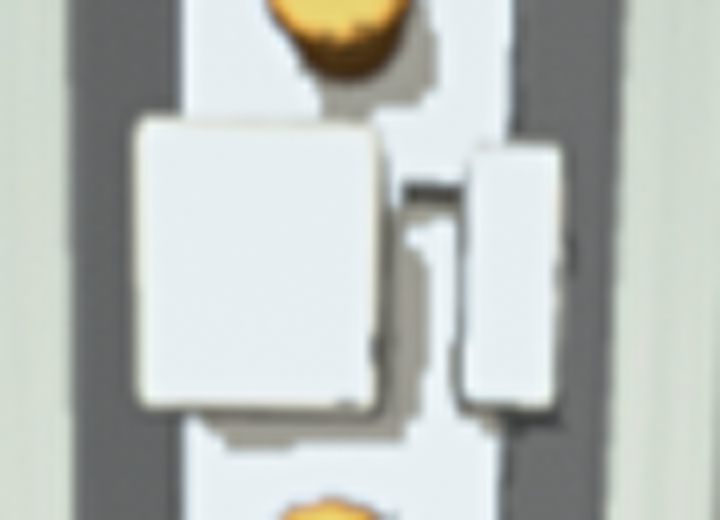

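```bash
cat > wf.py <<'E'
from h import *
W=dict(f=339.19096506,c=np.array([276.37326107,209.16803176]),p=np.array([0.5351686,0.23473834,0.39165853]),R=np.array([[0.99778596,-0.06347713,-0.019845],[-0.06645849,-0.96302208,-0.26109719],[-0.00253747,0.26183798,-0.96510851]]))
rc=lambda q,s,u,v:((q[0]+.5)/s-.5+u,(q[1]+.5)/s-.5+v)
A=lambda *q:rc(q,8,225,60); B=lambda *q:rc(q,3.3,215,0)
o=[((-.018,.013,.095),A(137,118)),((.005,.013,.095),A(378,125)),((.005,-.013,.095),A(375,412)),((-.018,-.013,.095),A(140,408)),
((0,.046,.083),B(172,97)),((0,.029,.083),B(171,178)),((0,-.029,.083),B(168,436)),((0,-.046,.083),B(168,505)),
((.024,.012,.088),A(562,145)),((.024,-.012,.088),A(553,410))]
def res(x):
    c,s=np.cos(x[2]),np.sin(x[2])
    return np.ravel([proj(W,[x[0]+c*m[0]-s*m[1],x[1]+s*m[0]+c*m[1],.03+m[2]])[0]-uv for m,uv in o])
q=least_squares(res,[.53,.25,-.065]);print(q.x,res(q.x).round(1))
t=q.x[2]; print('grip',q.x[0]-.001*np.cos(t),q.x[1]-.001*np.sin(t))
E
python3 wf.py
```

```text
[ 0.52712414  0.2526602  -0.08663334] [-1.1 -0.4  0.1 -0.7 -0.1  0.3 -1.2  0.1 -0.6 -0.1 -0.6  0.1 -0.5  0.4
 -0.8  0.9  2.3 -0.1  2.3 -0.2]
grip 0.5261278913466928 0.2527467283484817
```

```bash
sed -i 's/((.024,/((.022,/g' wf.py; python3 wf.py; python3 -c "
from h import *
plan([.526,.2525,.17],1.484)
plan([.526,.2525,.083],1.484)"
```

```text
[ 0.52752019  0.25263281 -0.08602001] [-0.5 -0.4  0.6 -0.7  0.4  0.3 -0.6  0.1 -0.1 -0.1 -0.1  0.1 -0.   0.4
 -0.2  0.9  0.2 -0.2  0.3 -0.2]
grip 0.5265238862429752 0.25271872338569273
t 1.2 pos [0.53   0.1698 0.2496] rpy [-3.1397e+00  6.0000e-04  1.5053e+00] F [-0.3  0.8  1. ] gap 0.0847
d [ 0.0823 -0.0093  0.0796] r [-0.0018  0.0007  0.0213]
t 1.2 pos [0.53   0.1698 0.2496] rpy [-3.1397e+00  6.0000e-04  1.5053e+00] F [-0.3  0.8  1. ] gap 0.0847
d [ 0.0823 -0.0091  0.1666] r [-0.0018  0.0007  0.0213]
```

>>> send_rows:
  plan:
    - {"dx": 0.0825, "dy": -0.0088, "dz": 0.05, "rx": -0.002, "ry": 0, "rz": 0.0205, "grip": 0.085}
    - {"dx": 0.0825, "dy": -0.0088, "dz": 0.07, "rx": -0.002, "ry": 0, "rz": 0.0205, "grip": 0.085}
    - {"dx": 0.0825, "dy": -0.0088, "dz": 0.08, "rx": -0.002, "ry": 0, "rz": 0.0205, "grip": 0.085}
    - {"dx": 0.0825, "dy": -0.0088, "dz": 0.08, "rx": -0.002, "ry": 0, "rz": 0.0205, "grip": 0.085}
    - {"dx": 0.0825, "dy": -0.0088, "dz": 0.08, "rx": -0.002, "ry": 0, "rz": 0.0205, "grip": 0.085}

```text
time: 1.62
position: [0.5249, 0.254, 0.1689]
ee_rot: [-3.139, 0.002, 1.488]
contact_force: [0.2, -0.7, 0.8]
finger_gap: 0.0853
```

```bash
python3 -c "
from h import *
plan([.5265,.2527,.083],1.485)
cv2.imwrite('pics/w2.png',vision.camera('wrist'))"
```

```text
t 1.62 pos [0.5249 0.254  0.1689] rpy [-3.1393e+00  1.6000e-03  1.4883e+00] F [ 0.2 -0.7  0.8] gap 0.0853
d [-0.0011  0.0019  0.0859] r [-0.0023  0.0016  0.0033]
```

View pics/w2.png

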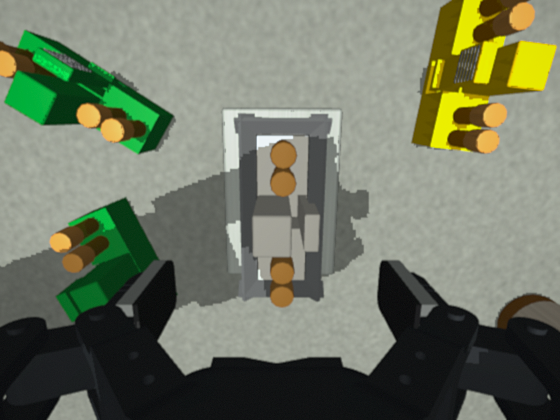

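The carrier, near (280,230), is centred between the open fingers, and nothing stands in their path. I'll go down.

>>> send_rows:
  newtons: 30
  plan:
    - {"dx": -0.001, "dy": 0.0018, "dz": 0.03, "rx": -0.002, "ry": 0.0015, "rz": 0.003, "grip": 0.085}
    - {"dx": -0.001, "dy": 0.0018, "dz": 0.055, "rx": -0.002, "ry": 0.0015, "rz": 0.003, "grip": 0.085}
    - {"dx": -0.001, "dy": 0.0018, "dz": 0.075, "rx": -0.002, "ry": 0.0015, "rz": 0.003, "grip": 0.085}
    - {"dx": -0.001, "dy": 0.0018, "dz": 0.086, "rx": -0.002, "ry": 0.0015, "rz": 0.003, "grip": 0.085}
    - {"dx": -0.001, "dy": 0.0018, "dz": 0.086, "rx": -0.002, "ry": 0.0015, "rz": 0.003, "grip": 0.075}
    - {"dx": -0.001, "dy": 0.0018, "dz": 0.086, "rx": -0.002, "ry": 0.0015, "rz": 0.003, "grip": 0.06}

```text
time: 2.17
position: [0.5286, 0.2519, 0.0861]
ee_rot: [3.137, -0.002, 1.483]
contact_force: [-0.1, -0.6, 0.7]
finger_gap: 0.0646
```

```bash
python3 -c "
from h import *
plan([.5265,.2527,.083],1.485)"
```

```text
t 2.17 pos [0.5286 0.2519 0.0861] rpy [ 3.1368e+00 -1.5000e-03  1.4835e+00] F [-0.1 -0.6  0.7] gap 0.0646
d [ 0.0006 -0.0022  0.0031] r [ 0.0048 -0.0015 -0.0015]
```

>>> send_rows:
  newtons: 30
  plan:
    - {"dx": 0.0005, "dy": -0.001, "dz": 0.002, "rx": 0.003, "ry": -0.001, "rz": 0, "grip": 0.05}
    - {"dx": 0.0005, "dy": -0.001, "dz": 0.002, "rx": 0.003, "ry": -0.001, "rz": 0, "grip": 0.03}
    - {"dx": 0.0005, "dy": -0.001, "dz": 0.002, "rx": 0.003, "ry": -0.001, "rz": 0, "grip": 0.02}
    - {"dx": 0.0005, "dy": -0.001, "dz": 0.002, "rx": 0.003, "ry": -0.001, "rz": 0, "grip": 0.02}
    - {"dx": 0.0005, "dy": -0.001, "dz": 0.002, "rx": 0.003, "ry": -0.001, "rz": 0, "grip": 0.02}
    - {"dx": 0.0005, "dy": -0.001, "dz": 0.002, "rx": 0.003, "ry": -0.001, "rz": 0, "grip": 0.02}

```text
time: 2.67
position: [0.528, 0.2528, 0.0862]
ee_rot: [3.138, -0.001, 1.484]
contact_force: [-4.5, -1.6, 9.4]
finger_gap: 0.0323
```

```bash
python3 -c "
from h import *
plan([.5265,.2527,.083],1.485)
cv2.imwrite('pics/w3.png',vision.camera('wrist'))"
```

```text
t 2.67 pos [0.528  0.2528 0.0862] rpy [ 3.1380e+00 -1.3000e-03  1.4837e+00] F [-4.5 -1.6  9.4] gap 0.0323
d [-0.0002 -0.0015  0.0032] r [ 0.0036 -0.0012 -0.0013]
```

View pics/w3.png

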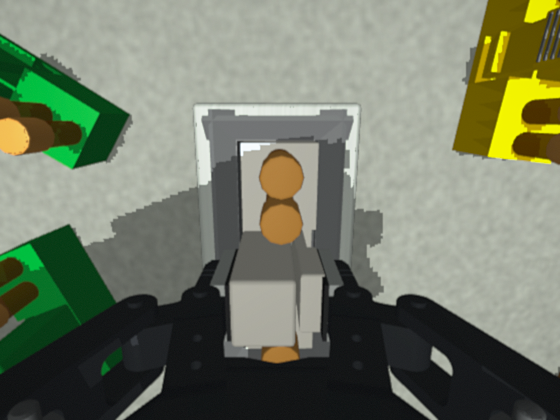

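The fingers hold the tower and the pad, with a gap of about 32–34 mm, so the tab is fully in. I'll lift gently and check the force.

>>> send_rows:
  newtons: 40
  plan:
    - {"dx": 0, "dy": 0, "dz": 0, "rx": 0, "ry": 0, "rz": 0, "grip": 0.02}
    - {"dx": 0, "dy": 0, "dz": 0, "rx": 0, "ry": 0, "rz": 0, "grip": 0.02}
    - {"dx": 0, "dy": 0, "dz": -0.002, "rx": 0, "ry": 0, "rz": 0, "grip": 0.02}
    - {"dx": 0, "dy": 0, "dz": -0.004, "rx": 0, "ry": 0, "rz": 0, "grip": 0.02}

```text
time: 3.05
position: [0.5279, 0.2527, 0.0902]
ee_rot: [3.138, -0.001, 1.484]
contact_force: [-0.0, -0.6, -3.6]
finger_gap: 0.0318
```

```bash
python3 -c "
from h import *
plan([.527,.2527,.18],1.485)"
```

```text
t 3.05 pos [0.5279 0.2527 0.0902] rpy [ 3.1384e+00 -1.1000e-03  1.4836e+00] F [-0.  -0.6 -3.6] gap 0.0318
d [-0.     -0.0006 -0.0898] r [ 0.0032 -0.0011 -0.0014]
```

>>> send_rows:
  plan:
    - {"dx": 0, "dy": 0, "dz": -0.008, "rx": 0, "ry": 0, "rz": 0, "grip": 0.02}
    - {"dx": 0, "dy": 0, "dz": -0.018, "rx": 0, "ry": 0, "rz": 0, "grip": 0.02}
    - {"dx": 0, "dy": 0, "dz": -0.035, "rx": 0, "ry": 0, "rz": 0, "grip": 0.02}
    - {"dx": 0, "dy": 0, "dz": -0.055, "rx": 0, "ry": 0, "rz": 0, "grip": 0.02}
    - {"dx": 0, "dy": 0, "dz": -0.08, "rx": 0, "ry": 0, "rz": 0, "grip": 0.02}
    - {"dx": 0, "dy": 0, "dz": -0.105, "rx": 0, "ry": 0, "rz": 0, "grip": 0.02}
    - {"dx": 0, "dy": 0, "dz": -0.125, "rx": 0, "ry": 0, "rz": 0, "grip": 0.02}
    - {"dx": 0, "dy": 0, "dz": -0.13, "rx": 0, "ry": 0, "rz": 0, "grip": 0.02}

```text
time: 3.72
position: [0.5286, 0.253, 0.2248]
ee_rot: [3.132, -0.003, 1.484]
contact_force: [0.5, 0.2, -1.9]
finger_gap: 0.032
```

```bash
python3 -c "
from h import *
plan([.582,-.266,.22],1.898)
cv2.imwrite('pics/s4.png',vision.camera('scene'));cv2.imwrite('pics/w4.png',vision.camera('wrist'))
crop('pics/s4.png','pics/s4c.png',270,90,140,110,5)"
```

```text
t 3.72 pos [0.5286 0.253  0.2248] rpy [ 3.1317 -0.0034  1.4838] F [ 0.5  0.2 -1.9] gap 0.032
d [-0.5124  0.0982  0.004 ] r [ 0.0105 -0.0013 -0.4142]
```

View pics/s4c.png

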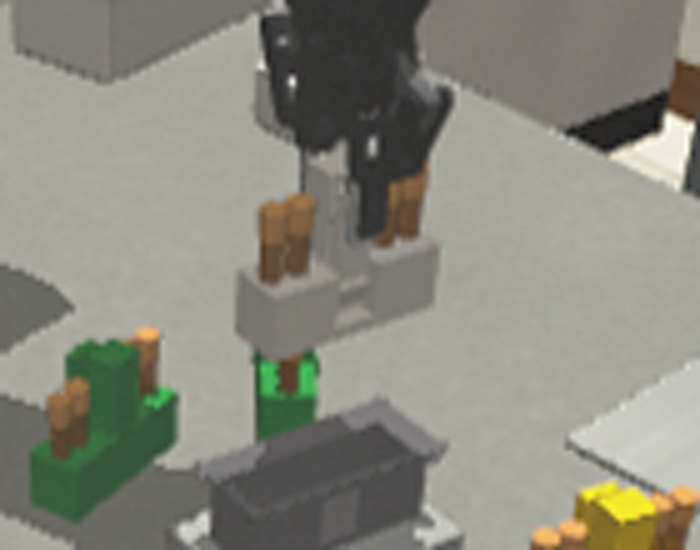

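View pics/w4.png

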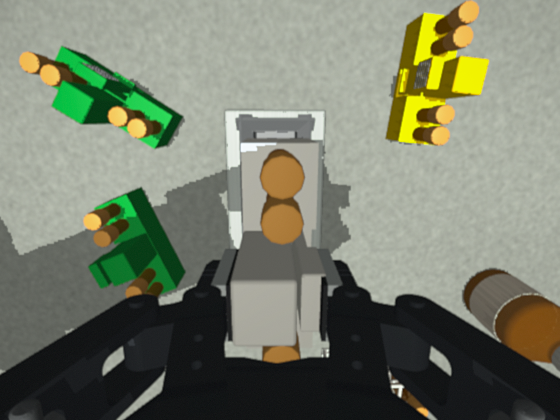

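```bash
python3 -c "
from h import *
plan([.61,-.351,.225],1.892)"
```

```text
t 3.82 pos [0.5278 0.2527 0.2213] rpy [ 3.1361e+00 -1.9000e-03  1.4836e+00] F [ 0.3 -0.9 -4.5] gap 0.0319
d [-0.5943  0.1345 -0.0041] r [ 0.0059 -0.0007 -0.4084]
```

>>> send_rows:
  plan:
    - {"dx": -0.02, "dy": 0.004, "dz": -0.01, "rx": 0.002, "ry": 0, "rz": -0.01, "grip": 0.02}
    - {"dx": -0.055, "dy": 0.012, "dz": -0.015, "rx": 0.005, "ry": 0, "rz": -0.04, "grip": 0.02}
    - {"dx": -0.09, "dy": 0.02, "dz": -0.015, "rx": 0.005, "ry": 0, "rz": -0.065, "grip": 0.02}
    - {"dx": -0.125, "dy": 0.028, "dz": -0.015, "rx": 0.005, "ry": 0, "rz": -0.09, "grip": 0.02}
    - {"dx": -0.16, "dy": 0.036, "dz": -0.015, "rx": 0.005, "ry": 0, "rz": -0.115, "grip": 0.02}
    - {"dx": -0.195, "dy": 0.044, "dz": -0.015, "rx": 0.005, "ry": 0, "rz": -0.14, "grip": 0.02}
    - {"dx": -0.23, "dy": 0.052, "dz": -0.015, "rx": 0.005, "ry": 0, "rz": -0.165, "grip": 0.02}
    - {"dx": -0.265, "dy": 0.06, "dz": -0.015, "rx": 0.005, "ry": 0, "rz": -0.19, "grip": 0.02}

```text
time: 4.48
position: [0.5638, -0.0182, 0.2345]
ee_rot: [-3.14, -0.002, 1.675]
contact_force: [1.1, 0.3, -3.5]
finger_gap: 0.0317
```

```bash
python3 -c "
from h import *
plan([.61,-.351,.235],1.892)"
```

```text
t 4.48 pos [ 0.5638 -0.0182  0.2345] rpy [-3.1398e+00 -2.2000e-03  1.6749e+00] F [ 1.1  0.3 -3.5] gap 0.0317
d [-0.3358  0.0114 -0.0013] r [-0.0015 -0.0024 -0.2171]
```

>>> send_rows:
  plan:
    - {"dx": -0.035, "dy": 0.002, "dz": 0, "rx": 0, "ry": -0.002, "rz": -0.025, "grip": 0.02}
    - {"dx": -0.075, "dy": 0.003, "dz": 0, "rx": 0, "ry": -0.002, "rz": -0.05, "grip": 0.02}
    - {"dx": -0.115, "dy": 0.004, "dz": 0, "rx": 0, "ry": -0.002, "rz": -0.08, "grip": 0.02}
    - {"dx": -0.155, "dy": 0.005, "dz": 0, "rx": 0, "ry": -0.002, "rz": -0.11, "grip": 0.02}
    - {"dx": -0.195, "dy": 0.007, "dz": 0, "rx": 0, "ry": -0.002, "rz": -0.135, "grip": 0.02}
    - {"dx": -0.235, "dy": 0.009, "dz": 0, "rx": 0, "ry": -0.002, "rz": -0.16, "grip": 0.02}
    - {"dx": -0.275, "dy": 0.01, "dz": 0, "rx": 0, "ry": -0.002, "rz": -0.185, "grip": 0.02}
    - {"dx": -0.31, "dy": 0.011, "dz": 0, "rx": 0, "ry": -0.002, "rz": -0.205, "grip": 0.02}

```text
time: 5.15
position: [0.6063, -0.3278, 0.2315]
ee_rot: [-3.138, -0.003, 1.88]
contact_force: [0.8, 0.0, -3.1]
finger_gap: 0.0317
```

>>> send_rows:
  plan:
    - {"dx": -0.02, "dy": 0, "dz": 0, "rx": 0, "ry": 0, "rz": -0.01, "grip": 0.02}
    - {"dx": -0.02, "dy": 0, "dz": 0, "rx": 0, "ry": 0, "rz": -0.01, "grip": 0.02}
    - {"dx": -0.02, "dy": 0, "dz": 0, "rx": 0, "ry": 0, "rz": -0.01, "grip": 0.02}
    - {"dx": -0.02, "dy": 0, "dz": 0, "rx": 0, "ry": 0, "rz": -0.01, "grip": 0.02}

```text
time: 5.48
position: [0.6123, -0.3461, 0.2299]
ee_rot: [-3.137, -0.005, 1.89]
contact_force: [0.0, 0.6, -3.2]
finger_gap: 0.0316
```

```bash
python3 -c "
from h import *
plan([.61,-.351,.235],1.892)
W=cam('wrist');np.set_printoptions(precision=8);print(repr(W))
import pickle;pickle.dump(W,open('w5.pkl','wb'))
cv2.imwrite('pics/w5.png',vision.camera('wrist'))"
```

```text
t 5.48 pos [ 0.6123 -0.3461  0.2299] rpy [-3.1371 -0.0052  1.8904] F [ 0.   0.6 -3.2] gap 0.0316
d [-0.0039 -0.0037 -0.0051] r [-0.0045 -0.0052 -0.0016]
{'f': np.float64(339.1909650599674), 'c': array([276.37326107, 209.16803176]), 'p': array([ 0.59190427, -0.28361861,  0.37260074]), 'R': array([[ 0.94894528,  0.30619899,  0.07579602],
       [ 0.3153964 , -0.91698523, -0.24426051],
       [-0.00528849,  0.25569565, -0.96674287]])}
```

View pics/w5.png

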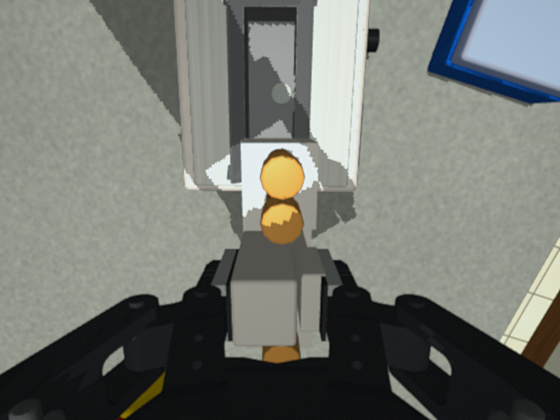

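The wrist picture shows the shaker pocket above the held carrier. The plunger disc is at about (281,93), the inner floor edges at u≈248 and 296, and the far wall at v≈10–23.

```bash
python3 -c "
from h import *
crop('pics/w5.png','pics/w5c.png',215,0,120,150,4)"
```

```text
(no output)
```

View pics/w5c.png

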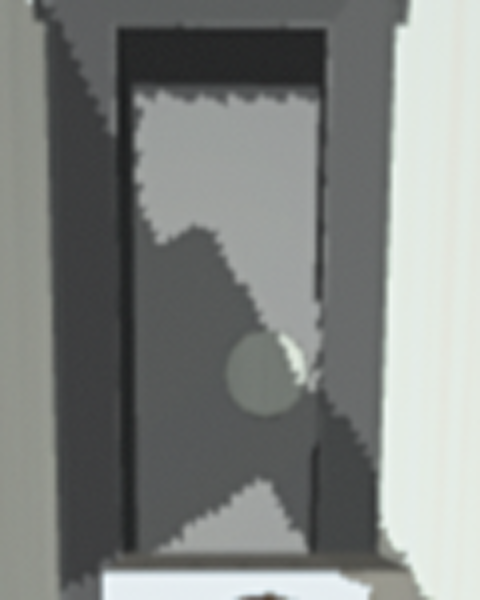

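```bash
cat > wf2.py <<'E'
from h import *
import pickle
W=pickle.load(open('w5.pkl','rb'))
B=lambda *q:((q[0]+.5)/4-.5+215,(q[1]+.5)/4-.5)
o=[((-.019,.056,.0),B(135,87)),((-.019,.056,.038),B(117,29)),((.019,.056,.038),B(327,29)),((.019,.056,0),B(322,89)),((.009,0,.006),B(267.5,374))]
L=[((-.019,.038),B(124,548)),((-.019,0),B(135,548)),((.019,.038),B(311,548))]
def res(x):
    c,s=np.cos(x[2]),np.sin(x[2])
    T=lambda m:[x[0]+c*m[0]-s*m[1],x[1]+s*m[0]+c*m[1],.066+m[2]]
    r=[proj(W,T(m))[0]-uv for m,uv in o]+[proj(W,T((a[0],y,a[1])))[0]-uv for (a,uv),y in zip(L,x[3:])]
    return np.ravel(r)
q=least_squares(res,[.582,-.266,.325,-.03,-.03,-.03]);print(q.x,res(q.x).round(1))
E
python3 wf2.py
```

```text
[ 0.57902048 -0.26561681  0.30549007 -0.0343249  -0.0361375  -0.03374961] [-0.3 -0.1 -0.4 -0.6  0.8  0.2 -0.4  0.1 -0.3  0.5 -1.   0.   0.3 -0.
  1.2  0. ]
```

```bash
python3 -c "
from h import *
crop('pics/w5.png','pics/w5e.png',210,135,150,230,2.6)"
```

```text
(no output)
```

View pics/w5e.png

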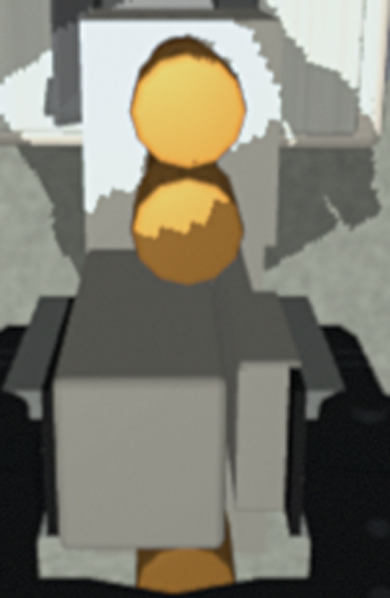

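```bash
cat > wf3.py <<'E'
from h import *
import pickle
W=pickle.load(open('w5.pkl','rb'))
tcp=np.array([0.6123,-0.3461,0.2299]); Rt=R.from_euler('xyz',[-3.1371,-.0052,1.8904])
B=lambda *q:((q[0]+.5)/2.6-.5+210,(q[1]+.5)/2.6-.5+135)
o=[((-.018,.013,.095),B(56,376)),((.005,.013,.095),B(225,376)),((.005,-.013,.095),B(225,547)),((-.018,-.013,.095),B(57,549)),
((0,.046,.083),B(188,110)),((0,.029,.083),B(188,230)),((-.018,.055,.04),B(80,15)),((.016,.012,.088),B(290,362))]
R0=Rt*R.from_euler('xyz',[np.pi,0,np.pi/2])  # guess carrier orient in tool
def pose(x): 
    C=Rt*R.from_euler('x',np.pi)*R.from_euler('z',-np.pi/2+x[3])*R.from_euler('xy',x[4:6]); return tcp+Rt.apply(x[:3]),C
def res(x,full=False):
    p,C=pose(x)
    r=np.ravel([proj(W,p+C.apply(m))[0]-uv for m,uv in o])
    return np.r_[r,np.array(x[4:])*60]
q=least_squares(res,[0,0,.056,0,0,0]);print(q.x.round(4),res(q.x).round(1))
p,C=pose(q.x);print(p,C.as_euler('xyz'))
E
python3 wf3.py
```

```text
[ 0.0011 -0.0001  0.0583 -0.0053  0.0102  0.0165] [-2.1  0.3  0.4  0.2 -1.3 -0.5 -0.3 -1.  -0.1  0.6 -0.6  0.8 -0.1  1.
  4.2 -1.1  0.6  1. ]
[ 0.61150318 -0.34489524  0.17164819] [0.01535062 0.02102429 0.31444927]
```

```bash
sed -i 's/,((.016,.012,.088),B(290,362))//' wf3.py; python3 wf3.py; sed -i 's/x\[4:\])\*60/x[4:])*2000/' wf3.py; python3 wf3.py
```

```text
[0.0014 0.0007 0.0575 0.001  0.0083 0.0109] [-1.8  0.3  1.1 -0.  -0.1 -0.1  0.5 -0.5  0.2 -0.3 -0.1  0.3  0.3  0.5
  0.5  0.7]
[ 0.61220301 -0.34438043  0.17245456] [0.01353535 0.01535097 0.32064634]
[0.0008 0.0017 0.0571 0.0057 0.     0.    ] [-2.1 -0.   1.  -0.3  0.1  0.2  0.5 -0.3 -0.1 -0.6 -0.1  0.1  1.1  1.2
  0.1  0.1]
[ 0.61334923 -0.34461254  0.17278636] [0.0052594  0.00449267 0.32529538]
```

```bash
python3 -c "
from h import *
plan([.5784,-.2668,.195],1.88)"
```

```text
t 5.53 pos [ 0.6124 -0.3457  0.2307] rpy [-3.1376 -0.0043  1.8911] F [-0.6  0.5 -3.1] gap 0.0316
d [ 0.0855 -0.0073  0.0361] r [-0.004  -0.0043  0.0111]
```

>>> send_rows:
  plan:
    - {"dx": 0.025, "dy": -0.003, "dz": 0.0, "rx": -0.002, "ry": -0.002, "rz": 0.004, "grip": 0.02}
    - {"dx": 0.055, "dy": -0.006, "dz": 0.0, "rx": -0.004, "ry": -0.004, "rz": 0.008, "grip": 0.02}
    - {"dx": 0.08, "dy": -0.0073, "dz": 0.01, "rx": -0.004, "ry": -0.004, "rz": 0.011, "grip": 0.02}
    - {"dx": 0.0855, "dy": -0.0073, "dz": 0.025, "rx": -0.004, "ry": -0.004, "rz": 0.011, "grip": 0.02}
    - {"dx": 0.0855, "dy": -0.0073, "dz": 0.036, "rx": -0.004, "ry": -0.004, "rz": 0.011, "grip": 0.02}
    - {"dx": 0.0855, "dy": -0.0073, "dz": 0.036, "rx": -0.004, "ry": -0.004, "rz": 0.011, "grip": 0.02}
    - {"dx": 0.0855, "dy": -0.0073, "dz": 0.036, "rx": -0.004, "ry": -0.004, "rz": 0.011, "grip": 0.02}

```text
time: 6.12
position: [0.5785, -0.2669, 0.1949]
ee_rot: [-3.141, -0.001, 1.88]
contact_force: [-0.4, 0.3, -2.4]
finger_gap: 0.0321
```

```bash
python3 -c "
from h import *
plan([.5784,-.2668,.175],1.88)
for n in ['scene','side','wrist']: cv2.imwrite(f'pics/{n}6.png',vision.camera(n))
plan([.5784,-.2668,.175],1.88)
crop('pics/scene6.png','pics/s6c.png',120,175,130,120,6)
crop('pics/side6.png','pics/d6c.png',285,190,130,120,6)"
```

```text
t 6.12 pos [ 0.5785 -0.2669  0.1949] rpy [-3.1411e+00 -6.0000e-04  1.8802e+00] F [-0.4  0.3 -2.4] gap 0.0321
d [ 0.0001 -0.      0.0199] r [-0.0005 -0.0006  0.0002]
t 6.27 pos [ 0.5788 -0.2675  0.1958] rpy [3.1407e+00 9.0000e-04 1.8795e+00] F [ 0.   0.2 -3.1] gap 0.0318
d [ 0.0008 -0.0002  0.0208] r [ 0.0008  0.0009 -0.0005]
```

View pics/s6c.png

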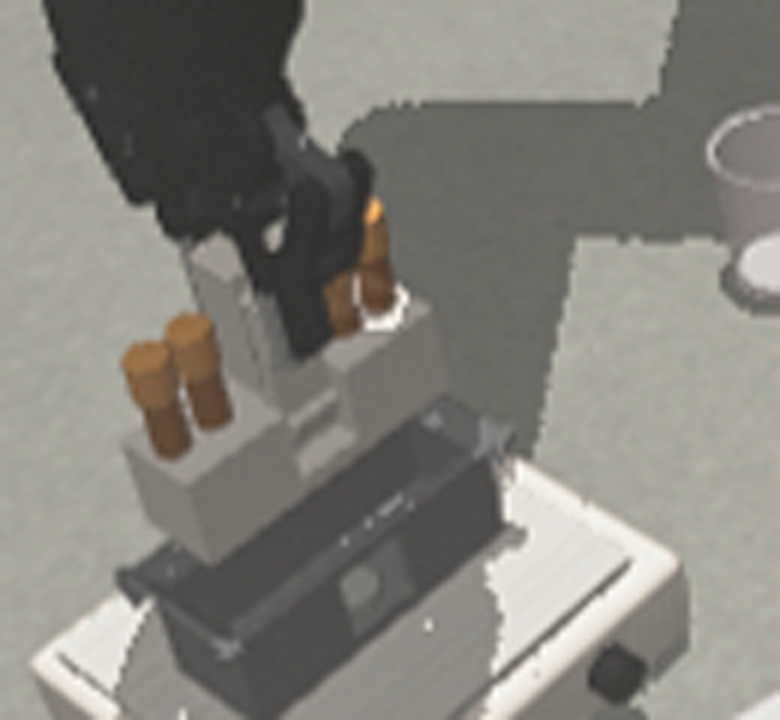

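View pics/d6c.png

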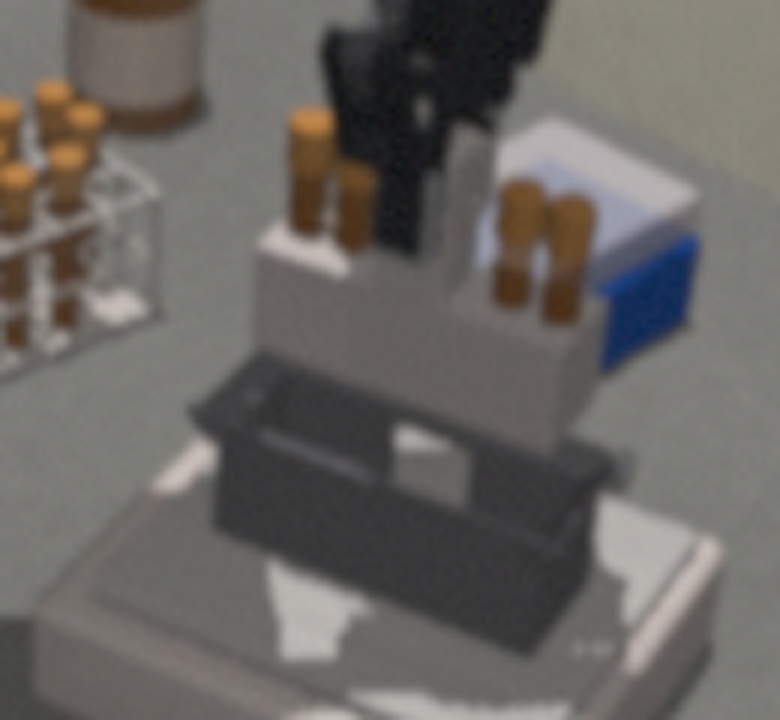

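View pics/wrist6.png

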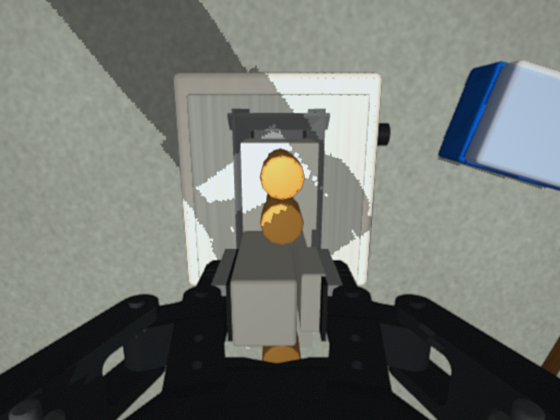

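```bash
cat > chk.py <<'E'
from h import *
S=cam('scene');D=cam('side')
s=lambda *q:((q[0]+.5)/6-.5+120,(q[1]+.5)/6-.5+175); d=lambda *q:((q[0]+.5)/6-.5+285,(q[1]+.5)/6-.5+190)
o=[(S,(.018,-.055,0),s(205,564)),(S,(-.018,-.055,0),s(147,520)),(S,(-.018,-.055,.04),s(124,446)),(S,(.018,.055,.04),s(433,303)),(S,(.018,-.055,.04),s(197,492)),
(D,(-.018,.055,0),d(256,342)),(D,(-.018,-.055,0),d(555,450)),(D,(-.018,.055,.04),d(257,242)),(D,(-.018,-.055,.04),d(574,338)),(D,(.018,-.055,.04),d(607,287))]
rim=[(S,(-1,-1),s(120,575)),(S,(1,-1),s(230,652)),(S,(1,1),s(513,432)),(S,(-1,1),s(402,368)),(D,(-1,1),d(193,415)),(D,(1,1),d(275,328)),(D,(1,-1),d(633,460)),(D,(-1,-1),d(572,557))]
def T(x,m): c,k=np.cos(x[2]),np.sin(x[2]); return [x[0]+c*m[0]-k*m[1],x[1]+k*m[0]+c*m[1],x[3]+m[2]]
for name,sel in (('S',S),('D',D),('both',None)):
    oo=[a for a in o if sel is None or a[0] is sel]; rr=[a for a in rim if sel is None or a[0] is sel]
    f=lambda x:np.r_[np.ravel([proj(C,T(x,m))[0]-uv for C,m,uv in oo]),(x[3]-.138)*500]
    q=least_squares(f,[.579,-.2656,.31,.138])
    g=lambda x:np.r_[np.ravel([proj(C,T([*x[:3],.066],(a[0]*x[3],a[1]*x[4],.048)))[0]-uv for C,a,uv in rr]),(x[3:]-np.array([.029,.066]))*300]
    w=least_squares(g,[.579,-.2656,.31,.029,.066])
    print(name,'carrier',q.x.round(4),'dock',w.x.round(4),'d',(w.x[:3]-q.x[:3]).round(4)); print(f(q.x).round(1))
E
python3 chk.py
```

```text
S carrier [ 0.5814 -0.2678  0.3273  0.138 ] dock [ 0.5839 -0.2666  0.3085  0.0303  0.0666] d [ 0.0025  0.0012 -0.0188]
[ 1.8  0.6  0.3  0.5 -0.5 -0.7 -0.2  0.5 -1.3 -0.9 -0. ]
D carrier [ 0.5885 -0.2609  0.3605  0.138 ] dock [ 0.5807 -0.2663  0.3341  0.0293  0.0684] d [-0.0078 -0.0055 -0.0264]
[-0.5 -0.1  0.4 -1.1  0.2  0.3 -0.7  0.8  0.6  0.1  0. ]
both carrier [ 0.5841 -0.2668  0.333   0.1415] dock [ 0.582  -0.266   0.3267  0.0298  0.068 ] d [-0.0021  0.0008 -0.0063]
[ 2.5  0.1  0.9 -0.   0.  -1.2  0.4 -0.3 -0.6 -1.5  0.1  0.2  0.7  0.1
  0.9  0.5 -0.3  1.9  1.6  1.3  1.7]
```

The alignment agrees within about 2 mm, which the flare can take up. I'll lower in small steps and watch the force.

>>> send_rows:
  plan:
    - {"dx": 0, "dy": 0, "dz": 0.006, "rx": 0, "ry": 0, "rz": 0, "grip": 0.02}
    - {"dx": 0, "dy": 0, "dz": 0.012, "rx": 0, "ry": 0, "rz": 0, "grip": 0.02}
    - {"dx": 0, "dy": 0, "dz": 0.018, "rx": 0, "ry": 0, "rz": 0, "grip": 0.02}
    - {"dx": 0, "dy": 0, "dz": 0.023, "rx": 0, "ry": 0, "rz": 0, "grip": 0.02}
    - {"dx": 0, "dy": 0, "dz": 0.026, "rx": 0, "ry": 0, "rz": 0, "grip": 0.02}
    - {"dx": 0, "dy": 0, "dz": 0.026, "rx": 0, "ry": 0, "rz": 0, "grip": 0.02}

```text
time: 6.77
position: [0.5785, -0.2673, 0.1687]
ee_rot: [-3.141, -0.001, 1.879]
contact_force: [-0.1, 0.3, -2.7]
finger_gap: 0.0315
```

>>> send_rows:
  plan:
    - {"dx": 0, "dy": 0, "dz": 0.002, "rx": 0, "ry": 0, "rz": 0, "grip": 0.02}
    - {"dx": 0, "dy": 0, "dz": 0.004, "rx": 0, "ry": 0, "rz": 0, "grip": 0.02}
    - {"dx": 0, "dy": 0, "dz": 0.004, "rx": 0, "ry": 0, "rz": 0, "grip": 0.02}

```text
time: 7.02
position: [0.5784, -0.2673, 0.1643]
ee_rot: [-3.141, -0.001, 1.88]
contact_force: [-0.9, -0.3, -3.0]
finger_gap: 0.0319
```

>>> send_rows:
  plan:
    - {"dx": 0, "dy": 0, "dz": 0.002, "rx": 0, "ry": 0, "rz": 0, "grip": 0.02}
    - {"dx": 0, "dy": 0, "dz": 0.004, "rx": 0, "ry": 0, "rz": 0, "grip": 0.02}
    - {"dx": 0, "dy": 0, "dz": 0.004, "rx": 0, "ry": 0, "rz": 0, "grip": 0.02}

```text
time: 7.27
position: [0.5785, -0.2671, 0.1605]
ee_rot: [-3.141, -0.001, 1.88]
contact_force: [0.1, 1.0, -1.6]
finger_gap: 0.0318
```

>>> send_rows:
  plan:
    - {"dx": 0, "dy": 0, "dz": 0.0015, "rx": 0, "ry": 0, "rz": 0, "grip": 0.02}
    - {"dx": 0, "dy": 0, "dz": 0.003, "rx": 0, "ry": 0, "rz": 0, "grip": 0.02}
    - {"dx": 0, "dy": 0, "dz": 0.003, "rx": 0, "ry": 0, "rz": 0, "grip": 0.02}

```text
time: 7.52
position: [0.5786, -0.2668, 0.1597]
ee_rot: [3.141, 0.0, 1.88]
contact_force: [-5.8, 5.7, 11.0]
finger_gap: 0.0318
```

Light contact on the flare pushes the carrier toward dock +y and −x. I'll comply with that.

>>> send_rows:
  plan:
    - {"dx": 0.001, "dy": -0.0005, "dz": -0.001, "rx": 0, "ry": 0, "rz": 0, "grip": 0.02}
    - {"dx": 0.002, "dy": -0.001, "dz": -0.001, "rx": 0, "ry": 0, "rz": 0, "grip": 0.02}
    - {"dx": 0.002, "dy": -0.001, "dz": 0.001, "rx": 0, "ry": 0, "rz": 0, "grip": 0.02}
    - {"dx": 0.002, "dy": -0.001, "dz": 0.002, "rx": 0, "ry": 0, "rz": 0, "grip": 0.02}

```text
time: 7.85
position: [0.5773, -0.2651, 0.1573]
ee_rot: [3.14, 0.0, 1.88]
contact_force: [2.0, 1.0, -1.6]
finger_gap: 0.0317
```

```bash
cat > f.py <<'E'
from h import *
o=bot.get_obs(); y=o['ee_rot'][2]-np.pi/2; c,s=np.cos(y),np.sin(y)
F=o['contact_force'];M=o['ft_torque']
print('t',o['time'],o['position'].round(4),o['ee_rot'].round(4),'F dock x,y,z',(c*F[0]+s*F[1]).round(1),(-s*F[0]+c*F[1]).round(1),F[2].round(1),'M',(c*M[0]+s*M[1]).round(2),(-s*M[0]+c*M[1]).round(2),M[2].round(2),'gap',o['finger_gap'].round(4))
E
python3 f.py
```

```text
Traceback (most recent call last):
  File "f.py", line 4, in <module>
    print('t',o['time'],o['position'].round(4),o['ee_rot'].round(4),'F dock x,y,z',(c*F[0]+s*F[1]).round(1),(-s*F[0]+c*F[1]).round(1),F[2].round(1),'M',(c*M[0]+s*M[1]).round(2),(-s*M[0]+c*M[1]).round(2),M[2].round(2),'gap',o['finger_gap'].round(4))
                                                                                                                                                                                                                               ^^^^^^^^^^^^^^^^^^^^^
AttributeError: 'float' object has no attribute 'round'
```

>>> send_rows:
  plan:
    - {"dx": 0, "dy": 0, "dz": 0.002, "rx": 0, "ry": 0, "rz": 0, "grip": 0.02}
    - {"dx": 0, "dy": 0, "dz": 0.004, "rx": 0, "ry": 0, "rz": 0, "grip": 0.02}
    - {"dx": 0, "dy": 0, "dz": 0.004, "rx": 0, "ry": 0, "rz": 0, "grip": 0.02}

```text
time: 8.1
position: [0.5773, -0.265, 0.1524]
ee_rot: [3.14, -0.001, 1.88]
contact_force: [1.4, 2.0, -3.4]
finger_gap: 0.0316
```

```bash
sed -i "s/o\['finger_gap'\].round(4)/o['finger_gap']/" f.py; python3 f.py
```

```text
t 8.1 [ 0.5773 -0.265   0.1524] [ 3.1404e+00 -6.0000e-04  1.8797e+00] F dock x,y,z 1.9 1.4 -3.4 M -0.02 -0.45 -0.03 gap 0.03159341140121198
```

>>> send_rows:
  plan:
    - {"dx": 0, "dy": 0, "dz": 0.002, "rx": 0, "ry": 0, "rz": 0, "grip": 0.02}
    - {"dx": 0, "dy": 0, "dz": 0.004, "rx": 0, "ry": 0, "rz": 0, "grip": 0.02}
    - {"dx": 0, "dy": 0, "dz": 0.006, "rx": 0, "ry": 0, "rz": 0, "grip": 0.02}
    - {"dx": 0, "dy": 0, "dz": 0.008, "rx": 0, "ry": 0, "rz": 0, "grip": 0.02}
    - {"dx": 0, "dy": 0, "dz": 0.008, "rx": 0, "ry": 0, "rz": 0, "grip": 0.02}

```text
time: 8.52
position: [0.5772, -0.2649, 0.1438]
ee_rot: [3.141, -0.001, 1.88]
contact_force: [1.9, 0.5, -3.0]
finger_gap: 0.0313
```

```bash
python3 f.py
```

```text
t 8.5167 [ 0.5772 -0.2649  0.1438] [ 3.1406e+00 -1.1000e-03  1.8797e+00] F dock x,y,z 2.0 -0.1 -3.0 M -0.01 -0.42 0.03 gap 0.03130922549781582
```

>>> send_rows:
  plan:
    - {"dx": 0, "dy": 0.0003, "dz": 0.002, "rx": 0, "ry": 0, "rz": 0, "grip": 0.02}
    - {"dx": 0, "dy": 0.0005, "dz": 0.004, "rx": 0, "ry": 0, "rz": 0, "grip": 0.02}
    - {"dx": 0, "dy": 0.0005, "dz": 0.006, "rx": 0, "ry": 0, "rz": 0, "grip": 0.02}
    - {"dx": 0, "dy": 0.0005, "dz": 0.008, "rx": 0, "ry": 0, "rz": 0, "grip": 0.02}
    - {"dx": 0, "dy": 0.0005, "dz": 0.01, "rx": 0, "ry": 0, "rz": 0, "grip": 0.02}
    - {"dx": 0, "dy": 0.0005, "dz": 0.01, "rx": 0, "ry": 0, "rz": 0, "grip": 0.02}

```text
time: 9.02
position: [0.5776, -0.2647, 0.1333]
ee_rot: [3.141, -0.001, 1.88]
contact_force: [-0.6, 0.5, -2.8]
finger_gap: 0.0312
```

```bash
python3 f.py
```

```text
t 9.0167 [ 0.5776 -0.2647  0.1333] [ 3.1411e+00 -1.5000e-03  1.8797e+00] F dock x,y,z -0.5 0.7 -2.8 M 0.01 0.03 -0.03 gap 0.03121640155223119
```

>>> send_rows:
  plan:
    - {"dx": 0, "dy": 0, "dz": 0.0015, "rx": 0, "ry": 0, "rz": 0, "grip": 0.02}
    - {"dx": 0, "dy": 0, "dz": 0.003, "rx": 0, "ry": 0, "rz": 0, "grip": 0.02}
    - {"dx": 0, "dy": 0, "dz": 0.0045, "rx": 0, "ry": 0, "rz": 0, "grip": 0.02}
    - {"dx": 0, "dy": 0, "dz": 0.006, "rx": 0, "ry": 0, "rz": 0, "grip": 0.02}
    - {"dx": 0, "dy": 0, "dz": 0.006, "rx": 0, "ry": 0, "rz": 0, "grip": 0.02}

```text
time: 9.43
position: [0.5776, -0.2647, 0.1276]
ee_rot: [3.141, -0.001, 1.88]
contact_force: [-1.4, 1.1, 2.0]
finger_gap: 0.0317
```

```bash
python3 f.py
```

```text
t 9.4333 [ 0.5776 -0.2647  0.1276] [ 3.1410e+00 -1.2000e-03  1.8797e+00] F dock x,y,z -1.0 1.5 2.0 M 0.26 0.32 -0.01 gap 0.03165798032207113
```

>>> send_rows:
  plan:
    - {"dx": 0, "dy": 0, "dz": 0.001, "rx": 0, "ry": 0, "rz": 0, "grip": 0.02}
    - {"dx": 0, "dy": 0, "dz": 0.002, "rx": 0, "ry": 0, "rz": 0, "grip": 0.02}
    - {"dx": 0, "dy": 0, "dz": 0.003, "rx": 0, "ry": 0, "rz": 0, "grip": 0.02}
    - {"dx": 0, "dy": 0, "dz": 0.003, "rx": 0, "ry": 0, "rz": 0, "grip": 0.02}

```text
time: 9.77
position: [0.5776, -0.2648, 0.1247]
ee_rot: [3.141, -0.001, 1.88]
contact_force: [-1.7, 1.0, 3.6]
finger_gap: 0.0318
```

>>> send_rows:
  plan:
    - {"dx": 0, "dy": 0, "dz": 0.0005, "rx": 0, "ry": 0, "rz": 0, "grip": 0.02}
    - {"dx": 0, "dy": 0, "dz": 0.001, "rx": 0, "ry": 0, "rz": 0, "grip": 0.02}
    - {"dx": 0, "dy": 0, "dz": 0.001, "rx": 0, "ry": 0, "rz": 0, "grip": 0.02}

```text
time: 10.02
position: [0.5776, -0.2648, 0.1237]
ee_rot: [3.141, -0.001, 1.88]
contact_force: [-2.9, 0.4, 4.4]
finger_gap: 0.0313
```

```bash
python3 f.py
```

```text
t 10.0167 [ 0.5776 -0.2648  0.1237] [ 3.1409e+00 -1.0000e-03  1.8797e+00] F dock x,y,z -2.6 1.2 4.4 M 0.43 0.38 -0.01 gap 0.0312890490849852
```

Still only spring force. I'll go on in 0.5 mm steps.

>>> send_rows:
  plan:
    - {"dx": 0, "dy": -0.0002, "dz": 0.0005, "rx": 0, "ry": 0, "rz": 0, "grip": 0.02}
    - {"dx": 0, "dy": -0.0003, "dz": 0.001, "rx": 0, "ry": 0, "rz": 0, "grip": 0.02}
    - {"dx": 0, "dy": -0.0003, "dz": 0.001, "rx": 0, "ry": 0, "rz": 0, "grip": 0.02}

```text
time: 10.27
position: [0.5775, -0.2648, 0.1228]
ee_rot: [3.14, -0.001, 1.88]
contact_force: [-1.4, 1.8, 4.2]
finger_gap: 0.0318
```

>>> send_rows:
  plan:
    - {"dx": 0, "dy": 0, "dz": 0.0005, "rx": 0, "ry": 0, "rz": 0, "grip": 0.02}
    - {"dx": 0, "dy": 0, "dz": 0.0005, "rx": 0, "ry": 0, "rz": 0, "grip": 0.02}

```text
time: 10.43
position: [0.5775, -0.2648, 0.1226]
ee_rot: [3.14, -0.001, 1.88]
contact_force: [-2.3, 1.2, 6.1]
finger_gap: 0.0318
```

```bash
python3 f.py
```

```text
t 10.4333 [ 0.5775 -0.2648  0.1226] [ 3.1402e+00 -6.0000e-04  1.8798e+00] F dock x,y,z -1.8 1.9 6.1 M 0.62 0.36 0.03 gap 0.03181671934181857
```

>>> send_rows:
  plan:
    - {"dx": 0, "dy": 0, "dz": 0.0005, "rx": 0, "ry": 0, "rz": 0, "grip": 0.02}
    - {"dx": 0, "dy": 0, "dz": 0.0005, "rx": 0, "ry": 0, "rz": 0, "grip": 0.02}

```text
time: 10.6
position: [0.5775, -0.2648, 0.1226]
ee_rot: [3.14, -0.0, 1.88]
contact_force: [-2.2, 1.7, 7.3]
finger_gap: 0.0314
```

>>> send_rows:
  plan:
    - {"dx": 0, "dy": 0, "dz": 0.0005, "rx": 0, "ry": 0, "rz": 0, "grip": 0.02}
    - {"dx": 0, "dy": 0, "dz": 0.0005, "rx": 0, "ry": 0, "rz": 0, "grip": 0.02}

```text
time: 10.77
position: [0.5775, -0.2648, 0.1226]
ee_rot: [3.14, -0.0, 1.88]
contact_force: [-3.1, 1.9, 7.4]
finger_gap: 0.0316
```

```bash
python3 f.py
```

```text
t 10.7667 [ 0.5775 -0.2648  0.1226] [ 3.1401e+00 -2.0000e-04  1.8799e+00] F dock x,y,z -2.4 2.8 7.4 M 0.7 0.38 0.08 gap 0.031556166113641856
```

>>> send_rows:
  plan:
    - {"dx": 0, "dy": 0, "dz": 0.001, "rx": 0, "ry": 0, "rz": 0, "grip": 0.02}
    - {"dx": 0, "dy": 0, "dz": 0.0015, "rx": 0, "ry": 0, "rz": 0, "grip": 0.02}
    - {"dx": 0, "dy": 0, "dz": 0.0015, "rx": 0, "ry": 0, "rz": 0, "grip": 0.02}

```text
time: 11.02
position: [0.5775, -0.2649, 0.1225]
ee_rot: [3.14, 0.0, 1.88]
contact_force: [-6.3, 3.0, 13.9]
finger_gap: 0.0316
```

```bash
python3 f.py; python3 -c "
from h import *
for n in ['scene','side']: cv2.imwrite(f'pics/{n}7.png',vision.camera(n))
crop('pics/scene7.png','pics/s7c.png',120,195,130,120,6)"
```

```text
t 11.0167 [ 0.5775 -0.2649  0.1225] [3.1398e+00 4.0000e-04 1.8799e+00] F dock x,y,z -5.1 4.8 13.9 M 1.14 0.79 0.03 gap 0.031553960579389986
```

View pics/s7c.png

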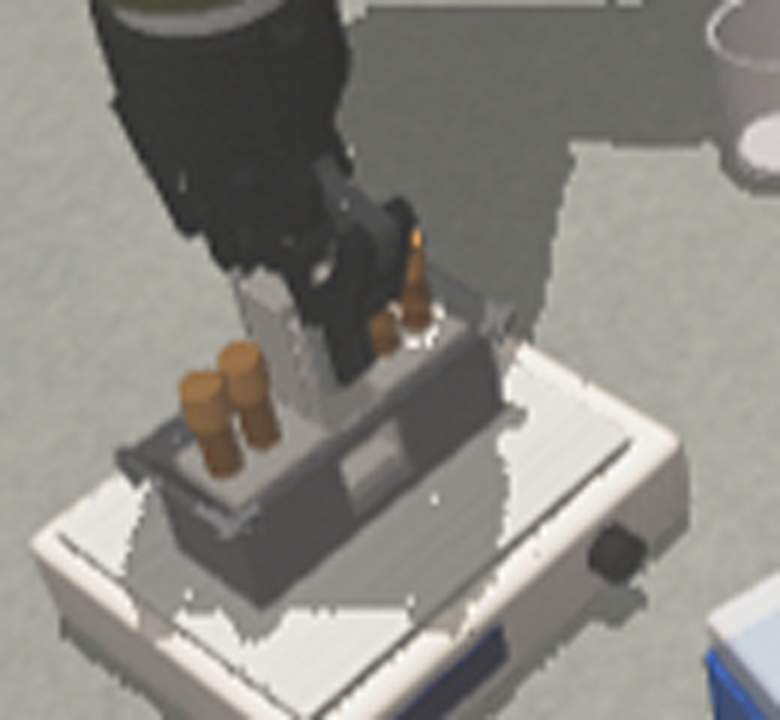

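The carrier is seated, with its top inside the rim. I'll open the fingers while keeping a light downward bias so the tab snaps out.

>>> send_rows:
  newtons: 20
  plan:
    - {"dx": 0, "dy": 0, "dz": 0.0015, "rx": 0, "ry": 0, "rz": 0, "grip": 0.034}
    - {"dx": 0, "dy": 0, "dz": 0.002, "rx": 0, "ry": 0, "rz": 0, "grip": 0.04}
    - {"dx": 0, "dy": 0, "dz": 0.002, "rx": 0, "ry": 0, "rz": 0, "grip": 0.05}
    - {"dx": 0, "dy": 0, "dz": 0.002, "rx": 0, "ry": 0, "rz": 0, "grip": 0.06}
    - {"dx": 0, "dy": 0, "dz": 0.001, "rx": 0, "ry": 0, "rz": 0, "grip": 0.075}
    - {"dx": 0, "dy": 0, "dz": 0, "rx": 0, "ry": 0, "rz": 0, "grip": 0.085}
    - {"dx": 0, "dy": 0, "dz": 0, "rx": 0, "ry": 0, "rz": 0, "grip": 0.085}

```text
time: 11.7
position: [0.5775, -0.265, 0.1226]
ee_rot: [3.14, 0.001, 1.88]
contact_force: [0.3, 0.6, -0.3]
finger_gap: 0.0854
```

```bash
python3 f.py; python3 -c "
from h import *
for n in ['scene','wrist']: cv2.imwrite(f'pics/{n}8.png',vision.camera(n))
crop('pics/scene8.png','pics/s8c.png',120,195,130,120,6)"
```

```text
t 11.7 [ 0.5775 -0.265   0.1226] [3.1398e+00 6.0000e-04 1.8797e+00] F dock x,y,z 0.4 0.5 -0.3 M 0.04 -0.04 -0.06 gap 0.08536471628216881
```

View pics/s8c.png

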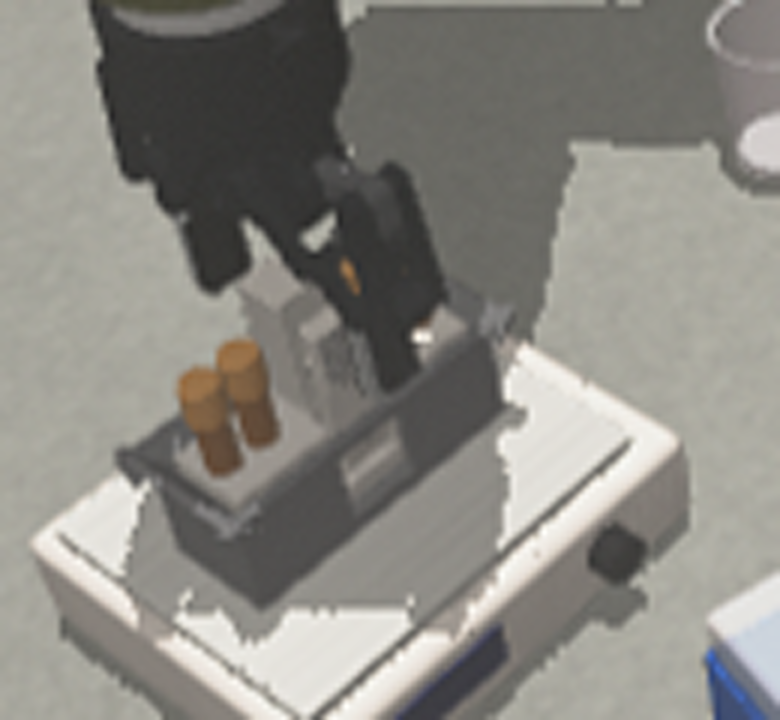

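View pics/wrist8.png

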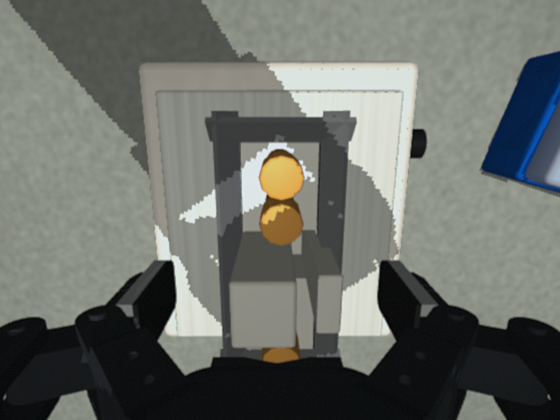

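The tab pad at (330,310) now stands out from the tower and the carrier stayed low in the dock. I'll back off, then press on its top with closed fingers to confirm the latch.

>>> send_rows:
  plan:
    - {"dx": 0, "dy": 0, "dz": -0.01, "rx": 0, "ry": 0, "rz": 0, "grip": 0.085}
    - {"dx": 0, "dy": 0, "dz": -0.03, "rx": 0, "ry": 0, "rz": 0, "grip": 0.085}
    - {"dx": 0, "dy": 0, "dz": -0.06, "rx": 0, "ry": 0, "rz": 0, "grip": 0.085}
    - {"dx": 0, "dy": -0.0055, "dz": -0.08, "rx": 0, "ry": 0, "rz": 0, "grip": 0.085}
    - {"dx": 0, "dy": -0.0055, "dz": -0.08, "rx": 0, "ry": 0, "rz": 0, "grip": 0.0}
    - {"dx": 0, "dy": -0.0055, "dz": -0.08, "rx": 0, "ry": 0, "rz": 0, "grip": 0.0}
    - {"dx": 0, "dy": -0.0055, "dz": -0.08, "rx": 0, "ry": 0, "rz": 0, "grip": 0.0}
    - {"dx": 0, "dy": -0.0055, "dz": -0.08, "rx": 0, "ry": 0, "rz": 0, "grip": 0.0}

```text
time: 12.47
position: [0.5718, -0.2664, 0.2013]
ee_rot: [3.141, -0.001, 1.88]
contact_force: [-0.8, -0.2, -0.8]
finger_gap: 0.0382
```

>>> send_rows:
  plan:
    - {"dx": 0, "dy": 0, "dz": 0.008, "rx": 0, "ry": 0, "rz": 0, "grip": 0.0}
    - {"dx": 0, "dy": 0, "dz": 0.016, "rx": 0, "ry": 0, "rz": 0, "grip": 0.0}
    - {"dx": 0, "dy": 0, "dz": 0.022, "rx": 0, "ry": 0, "rz": 0, "grip": 0.0}
    - {"dx": 0, "dy": 0, "dz": 0.022, "rx": 0, "ry": 0, "rz": 0, "grip": 0.0}
    - {"dx": 0, "dy": 0, "dz": 0.022, "rx": 0, "ry": 0, "rz": 0, "grip": 0.0}

```text
time: 12.88
position: [0.5716, -0.2662, 0.1786]
ee_rot: [-3.141, -0.002, 1.88]
contact_force: [0.2, 0.4, 0.3]
finger_gap: 0.0001
```

```bash
python3 f.py; python3 -c "
from h import *
for n in ['scene','side','wrist']: cv2.imwrite(f'pics/{n}9.png',vision.camera(n))
crop('pics/scene9.png','pics/s9c.png',120,195,130,120,6)"
```

```text
t 12.8833 [ 0.5716 -0.2662  0.1786] [-3.1413e+00 -2.3000e-03  1.8799e+00] F dock x,y,z 0.3 0.3 0.3 M 0.01 -0.05 0.05 gap 6.332566994824226e-05
```

View pics/s9c.png

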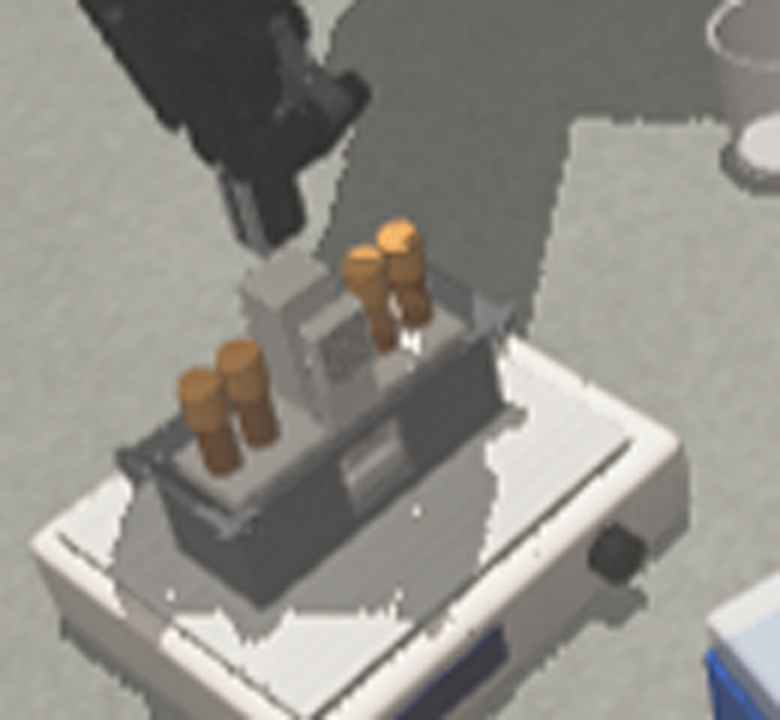

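View pics/wrist9.png

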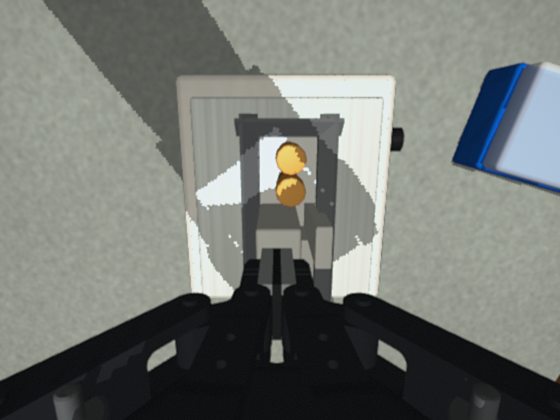

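The tab looks out and the carrier sits low. Now a gentle test press on the tower top.

>>> send_rows:
  plan:
    - {"dx": 0, "dy": 0, "dz": 0.004, "rx": 0, "ry": 0, "rz": 0, "grip": 0.0}
    - {"dx": 0, "dy": 0, "dz": 0.008, "rx": 0, "ry": 0, "rz": 0, "grip": 0.0}
    - {"dx": 0, "dy": 0, "dz": 0.011, "rx": 0, "ry": 0, "rz": 0, "grip": 0.0}
    - {"dx": 0, "dy": 0, "dz": 0.011, "rx": 0, "ry": 0, "rz": 0, "grip": 0.0}

```text
time: 13.37
position: [0.5716, -0.2662, 0.1677]
ee_rot: [-3.142, -0.002, 1.88]
contact_force: [-0.2, -0.3, -0.2]
finger_gap: -0.0002
```

>>> send_rows:
  plan:
    - {"dx": 0, "dy": 0, "dz": 0.001, "rx": 0, "ry": 0, "rz": 0, "grip": 0.0}
    - {"dx": 0, "dy": 0, "dz": 0.002, "rx": 0, "ry": 0, "rz": 0, "grip": 0.0}
    - {"dx": 0, "dy": 0, "dz": 0.003, "rx": 0, "ry": 0, "rz": 0, "grip": 0.0}
    - {"dx": 0, "dy": 0, "dz": 0.003, "rx": 0, "ry": 0, "rz": 0, "grip": 0.0}

```text
time: 13.7
position: [0.5716, -0.2662, 0.1645]
ee_rot: [-3.141, -0.002, 1.88]
contact_force: [-1.3, 0.2, 0.6]
finger_gap: 0.0
```

>>> send_rows:
  plan:
    - {"dx": 0, "dy": 0, "dz": 0.001, "rx": 0, "ry": 0, "rz": 0, "grip": 0.0}
    - {"dx": 0, "dy": 0, "dz": 0.002, "rx": 0, "ry": 0, "rz": 0, "grip": 0.0}
    - {"dx": 0, "dy": 0, "dz": 0.002, "rx": 0, "ry": 0, "rz": 0, "grip": 0.0}

```text
time: 13.95
position: [0.5716, -0.2662, 0.1624]
ee_rot: [-3.141, -0.002, 1.88]
contact_force: [-0.0, -0.5, -1.0]
finger_gap: -0.0001
```

>>> send_rows:
  plan:
    - {"dx": 0, "dy": 0, "dz": 0.001, "rx": 0, "ry": 0, "rz": 0, "grip": 0.0}
    - {"dx": 0, "dy": 0, "dz": 0.001, "rx": 0, "ry": 0, "rz": 0, "grip": 0.0}

```text
time: 14.12
position: [0.5716, -0.2663, 0.1617]
ee_rot: [-3.141, -0.002, 1.88]
contact_force: [-1.4, -0.8, 3.6]
finger_gap: 0.0003
```

>>> send_rows:
  plan:
    - {"dx": 0, "dy": 0, "dz": 0.001, "rx": 0, "ry": 0, "rz": 0, "grip": 0.0}
    - {"dx": 0, "dy": 0, "dz": 0.001, "rx": 0, "ry": 0, "rz": 0, "grip": 0.0}

```text
time: 14.28
position: [0.5716, -0.2664, 0.1613]
ee_rot: [3.142, -0.001, 1.88]
contact_force: [-1.4, 0.2, 4.8]
finger_gap: -0.0002
```

Contact came at 0.162, which is the latched height of 1 mm above the floor. I'll give one firmer nudge and then retreat.

>>> send_rows:
  plan:
    - {"dx": 0, "dy": 0, "dz": 0.001, "rx": 0, "ry": 0, "rz": 0, "grip": 0.0}
    - {"dx": 0, "dy": 0, "dz": 0.0018, "rx": 0, "ry": 0, "rz": 0, "grip": 0.0}
    - {"dx": 0, "dy": 0, "dz": 0.0018, "rx": 0, "ry": 0, "rz": 0, "grip": 0.0}

```text
time: 14.53
position: [0.5717, -0.2664, 0.1612]
ee_rot: [3.141, -0.0, 1.88]
contact_force: [-4.8, 2.7, 12.1]
finger_gap: -0.0001
```

>>> send_rows:
  plan:
    - {"dx": 0, "dy": 0, "dz": -0.005, "rx": 0, "ry": 0, "rz": 0, "grip": 0.0}
    - {"dx": 0, "dy": 0, "dz": -0.03, "rx": 0, "ry": 0, "rz": 0, "grip": 0.0}
    - {"dx": 0, "dy": 0, "dz": -0.06, "rx": 0, "ry": 0, "rz": 0, "grip": 0.0}
    - {"dx": 0, "dy": 0, "dz": -0.09, "rx": 0, "ry": 0, "rz": 0, "grip": 0.0}
    - {"dx": 0, "dy": 0, "dz": -0.1, "rx": 0, "ry": 0, "rz": 0, "grip": 0.0}
    - {"dx": 0, "dy": 0, "dz": -0.1, "rx": 0, "ry": 0, "rz": 0, "grip": 0.0}

```text
time: 15.03
position: [0.5723, -0.2668, 0.2639]
ee_rot: [3.138, 0.004, 1.88]
contact_force: [-0.0, 0.1, -0.6]
finger_gap: -0.0002
```

```bash
python3 f.py; python3 -c "
from h import *
for n in ['scene','side']: cv2.imwrite(f'pics/{n}10.png',vision.camera(n))
crop('pics/scene10.png','pics/s10c.png',120,195,130,120,6)"
```

```text
t 15.0333 [ 0.5723 -0.2668  0.2639] [3.1376 0.004  1.88  ] F dock x,y,z 0.0 0.1 -0.6 M -0.01 -0.02 -0.01 gap -0.00021189775982072322
```

View pics/s10c.png

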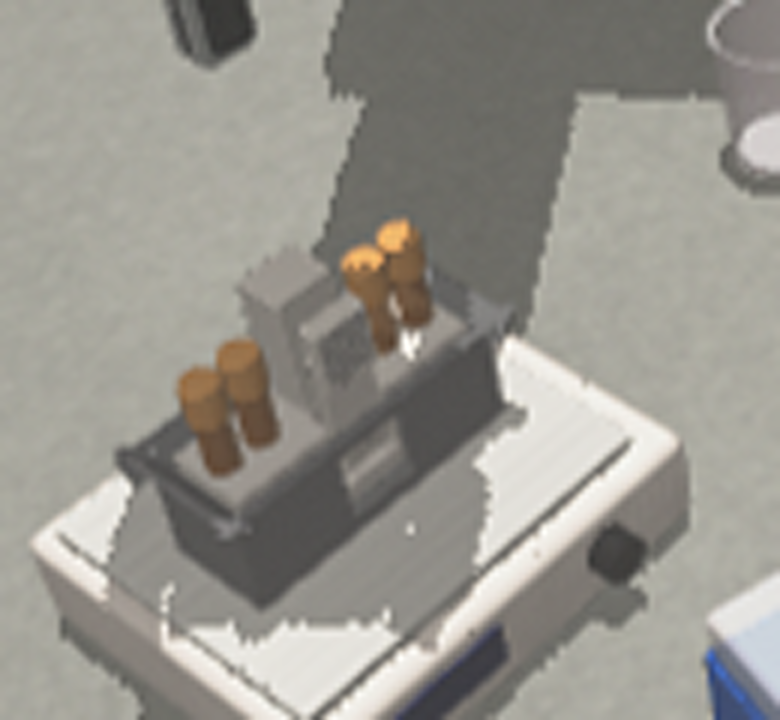

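View pics/side10.png

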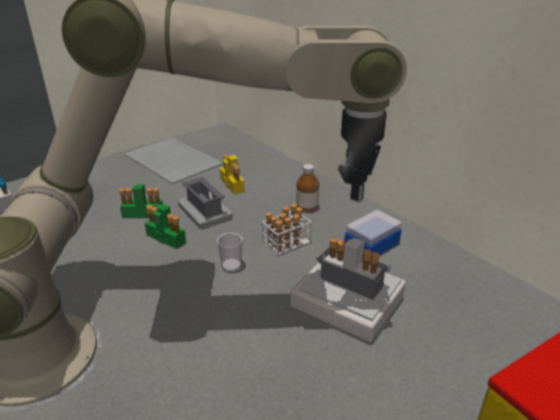

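The carrier sits upright in the shaker dock near (352,272) with its tab out. The gripper is clear of it, and the bystanders look unmoved.

```bash
python3 -c "
from rig import bot
print(bot.sign_off())"
```

```text
the job is handed in; nothing more can be done
None
```

The carrier is out of the parking dock and seated in the shaker dock, with its tab snapped out and the gripper clear. I handed the job in at about 15 s of the 58 s allowed; no verdict is reported.

- **Unlatching:** I squeezed the tab with 30–40 N and lifted slowly. After the first 4 mm of lift, the force reading was about the carrier's own weight, so the latch was not being pulled.
- **Fitting:** The carrier first touched the flared rim at about 11 N. I shifted about 2 mm the way it pushed, and it then slid in freely.
- **Seating:** I pressed it to the floor against the plunger at about 14 N and opened the fingers under a light downward push.
- **Latch check:** A press of about 12 N with closed fingers met the tower top at 0.162 m, the height expected when latched (1 mm above the floor). It gave about 1 mm more, as it should.
- **Last pictures:** They show the carrier upright and the tab out. The rack, bottle, tip box and beaker look unmoved; I judged that by eye and did not measure it.

**What disagreed:**
- Used one at a time, the scene and side cameras differed from the wrist camera by up to about 8 mm on carrier and dock position. Together they agreed within about 2 mm, so I used the wrist view and contact forces.
- The finger gap read about 32 mm with the tab pressed, where 34 mm was expected.

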